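Clamp a run of tube racks on the platform shaker with the wedge

TASK

Load the shaker: fit every tube rack standing on the bench onto its deck, linked like jigsaw pieces in one run starting at the dock's fixed knob, each flat on the deck. Then, with the red keeper swung clear, drive the wooden wedge thin end first between the clamp bar and the slanted rail until the racks are held tight against the back rail, and turn the keeper back to its locked mark behind the wedge. Leave the bottle, the jar and the pipette alone.

Things in the scene. Friction and masses are not known exactly. Their poses are not given: they have to be found in the camera images.
- shaker: Platform shaker, fixed: white base, aluminium deck 270 (x) x 330 (y), deck top 70 mm above the bench. Origin on the bench under its middle; x from the control panel to the back rail, y to the left along the clamp. In mm: dock block (blue, 40 above the deck) at the +y end, face at y = 135; clamp bar spans y -30..135, keeper pivot at (-80, -73). Lying things rest on the deck at shaker z = 70.
- back_rail: Blue rail 10 x 225 x 30 high fixed on the deck, with three black rubber-faced spring pads (46 wide, 22 high, one behind each rack place) in front of it. Racks are clamped against the pads: their faces are at shaker x = 105 mm and give way by up to 6 mm at 3 N per mm. Origin: centre of the rail's underside.
- dock_knob (a point): Top centre of the dock's fixed blue T-shaped jigsaw knob (head 23 wide, 40 high above the deck, same shape as a rack's knob, pointing to shaker -y). At shaker (62, 119) mm. The first rack's pocket drops over it from above.
- clamp_bar (a joint): Travel of the aluminium clamp bar (20 x 165 x 26 high) towards the back rail, m: 0 fully back, 0.012 when racks just touch the back pads, 0.013 to 0.015 when they are tight, 0.035 end of travel. Friction about 1 N; stays where it is left. The wedge pushes it. Its wedge-side face is at shaker x = -11 mm plus this travel.
- keeper (a joint): Angle of the red keeper, a lock collar captive on a post, rad: 0 = locked mark (a stop; arm along shaker +x across the channel mouth), growing clockwise from above; 1.57 = arm along shaker -y; 2.5 = other stop. Friction about 2 N at its tab. Arm 80 long, 14 wide, 4 to 24 above the deck: it bars the wedge unless swung past 1.6, and can lock only behind a wedge driven home.
- keeper_axis (a point): Keeper's vertical pivot axis, 40 above the deck.
- keeper_tab (a point): Centre of the top of the keeper's upright red thumb tab, 60 from the axis on the arm; tab 20 (along the arm) x 14 thick, rising from 27 to 57 above the deck.
- channel_mouth (a point): Deck point at shaker (-16, -50) mm: about where the middle of the wedge's butt ends up (5 to 10 mm either way). The channel lies between the clamp bar and a slanted blue rail (26 high above the deck) that runs from shaker y = -35 to 90 and closes in towards +y at 1 in 6: 31 wide at its mouth and 11 at its end with the bar at 0.0145, narrower by as much as the bar is further back.
- wedge: Wooden wedge 120 long (y), 28 high, about 0.13 kg. Origin: on the underside at the corner of butt (thick end) and straight face. Straight face x = 0, to go against the clamp bar; slanted face from x = -34 at the butt (y = 0) to x = -14 at the thin end (y = 120). Grip block on top, 16 (x) x 40 (y), z 28 to 62, centred at x = -15, y = 40. Friction holds it; drive it with 15 to 25 N on the butt.
- reagent: Bystander: amber reagent bottle 60 across, 125 high. Origin under its centre.
- pipette: Bystander: white and violet pipette 245 long lying along its y. Origin under its body.
- stain_jar: Bystander: glass jar 64 across, 75 high. Origin under its centre.
- pad0 (a joint): Travel of spring pad 0 of the back rail away from the robot, m (0 free, 0.006 end, 3 N per mm); behind rack place 1 from the dock. About 0.0006 to 0.003 when a rack is clamped tight against it.
- pad1 (a joint): Travel of spring pad 1 of the back rail away from the robot, m (0 free, 0.006 end, 3 N per mm); behind rack place 2 from the dock. About 0.0006 to 0.003 when a rack is clamped tight against it.
- pad2 (a joint): Travel of spring pad 2 of the back rail away from the robot, m (0 free, 0.006 end, 3 N per mm); behind rack place 3 from the dock. About 0.0006 to 0.003 when a rack is clamped tight against it.
- rack_a: Interlocking tube rack, green body, white caps; may be absent. Body 84 (x) x 52 (y) x 40 high, capped tubes 9 higher, 0.16 kg. Origin: centre of the underside. Grip fin on top: 12 thick (y), 50 long (x), centred at y = -12, z 40 to 78. Linked racks are turned like the shaker, each 53.5 mm further towards shaker -y.
- rack_a_knob (a point): Top centre of the head of rack_a's T-shaped jigsaw knob (head 23 wide in x and 14 deep, on an 8 wide neck, 40 high, reaching 23 out of the -y face), at its (0, -42, 40) mm.
- rack_a_pocket (a point): Where the centre of the linked knob belongs in rack_a's pocket, at its (0, 11.5, 40) mm. Pocket in the +y face: 32 wide, mouth 17 wide between 5 thick lips, 25 deep, open above and below; it drops over the dock's or another rack's knob with 4.5 mm play in x and about 2.5 in y, only this way round.
- rack_b: Interlocking tube rack, orange body, white caps; may be absent. Body 84 (x) x 52 (y) x 40 high, capped tubes 9 higher, 0.16 kg. Origin: centre of the underside. Grip fin on top: 12 thick (y), 50 long (x), centred at y = -12, z 40 to 78. Linked racks are turned like the shaker, each 53.5 mm further towards shaker -y.
- rack_b_knob (a point): Top centre of the head of rack_b's T-shaped jigsaw knob (head 23 wide in x and 14 deep, on an 8 wide neck, 40 high, reaching 23 out of the -y face), at its (0, -42, 40) mm.
- rack_b_pocket (a point): Where the centre of the linked knob belongs in rack_b's pocket, at its (0, 11.5, 40) mm. Pocket in the +y face: 32 wide, mouth 17 wide between 5 thick lips, 25 deep, open above and below; it drops over the dock's or another rack's knob with 4.5 mm play in x and about 2.5 in y, only this way round.
- rack_c: Interlocking tube rack, violet body, yellow caps; may be absent. Body 84 (x) x 52 (y) x 40 high, capped tubes 9 higher, 0.16 kg. Origin: centre of the underside. Grip fin on top: 12 thick (y), 50 long (x), centred at y = -12, z 40 to 78. Linked racks are turned like the shaker, each 53.5 mm further towards shaker -y.
- rack_c_knob (a point): Top centre of the head of rack_c's T-shaped jigsaw knob (head 23 wide in x and 14 deep, on an 8 wide neck, 40 high, reaching 23 out of the -y face), at its (0, -42, 40) mm.
- rack_c_pocket (a point): Where the centre of the linked knob belongs in rack_c's pocket, at its (0, 11.5, 40) mm. Pocket in the +y face: 32 wide, mouth 17 wide between 5 thick lips, 25 deep, open above and below; it drops over the dock's or another rack's knob with 4.5 mm play in x and about 2.5 in y, only this way round.

How it is judged:
On the way, in this order (a step that is already met when the one before it is completed fails the run):
1. every rack is linked in one run from the dock and sits flat on the deck ((horizontal distance between rack_a_pocket and dock_knob below 0.008 m or horizontal distance between rack_a_pocket and rack_b_knob below 0.008 m or horizontal distance between rack_a_pocket and rack_c_knob below 0.008 m) and z of rack_a in the frame of shaker between 0.066 and 0.074 m and angle between each of rack_a, rack_b, rack_c's own z axis and vertical below 0.07 rad and angle between the x axis of each of rack_a, rack_b, rack_c and the x axis of shaker, either way round below 0.1 rad and (horizontal distance between rack_b_pocket and dock_knob below 0.008 m or horizontal distance between rack_b_pocket and rack_a_knob below 0.008 m or horizontal distance between rack_b_pocket and rack_c_knob below 0.008 m) and z of rack_b in the frame of shaker between 0.066 and 0.074 m and (horizontal distance between rack_c_pocket and dock_knob below 0.008 m or horizontal distance between rack_c_pocket and rack_a_knob below 0.008 m or horizontal distance between rack_c_pocket and rack_b_knob below 0.008 m) and z of rack_c in the frame of shaker between 0.066 and 0.074 m), for 0.2 s.
2. the wedge is driven home and presses every rack against the back rail (all of step 1 and z of wedge in the frame of shaker below 0.075 m and y of wedge in the frame of shaker between -0.066 and 0 m and x of wedge in the frame of shaker between -0.02 and 0.015 m and angle between the y axis of wedge and the y axis of shaker, either way round below 0.12 rad and contact force between each of rack_a, rack_b, rack_c and back_rail above 1 N), for 0.2 s.
At the end, for the whole second after the job is handed in: Racks linked (pocket within 8 mm of a knob), flat on the deck within 4 mm, square within 0.1 rad, each pressed on the back rail by over 1 N; wedge in the channel with its butt past the keeper arm (shaker y -66 to 0 mm); keeper within 0.12 rad of its locked mark; all at rest (all of step 2 and value of joint keeper below 0.12 rad and linear speed of each of rack_a, rack_b, rack_c, wedge below 0.02 m/s); the robot touches nothing.
It fails at once if a bystander was moved by more than 25 mm (distance of any of reagent, pipette, stain_jar from where it was at the start of the episode above 0.025 m).
Of rack_a, rack_b, rack_c only 2 to 3 are there at a start; the rules pass over those that are not, and their reading is None.
At some moment in a run one of rack_a, rack_b, rack_c, wedge may be knocked a few centimetres aside while the robot is not near it.
Once in a run the grip may slacken for a moment while it holds something.
It also fails if it takes over 210 s, if anything falls off the work surface, if the arm or the gripper's body presses on something with over 40 N, if the wrist force passes 120 N, or if a joint passes its speed limit or range.

ROBOT

A 7-joint arm with a two-finger parallel gripper is mounted at the origin on the work surface. World frame = base frame: x ahead of the robot, y to its left, z up, the work surface at z = 0. Lengths are in m, angles in rad, forces in N, time in s.
With the tool pointing down it reaches from about 0.4 to 0.85 m from the base axis. Payload 10.4 kg.
Tool frame: the origin (TCP) lies on the centre line of the jaws, within the pads' length; the fingertips stand 11 mm ahead of it and the grasp point (between the pads) lies 8 mm behind it; z points along the fingers, y is the line along which they close (so a half turn about z gives the same grasp; the last joint's range is limited). The gripper opens to 87 mm and grips with 3 to 60 N. Pads are 19 mm wide; open, the fingers measure 117 mm over their backs; the gripper's body (75 mm by 190 mm) begins 51 mm behind the grasp point.
Start: joints at [-0.023, 0.332, -0.065, 1.46, 0.022, 1.35, -0.088], TCP at [0.625, 0, 0.234] pointing down, gripper open.
Joint ranges: [-2.6, 2.6], [-0.5, 2.12], [-1.47, 1.34], [0.16, 2.42], [-1.27, 4.41], [0.06, 2.06], [-2.6, 2.6]. Speed limits (rad/s): [2.22, 2.22, 2.79, 2.79, 3.14, 3.14, 3.14].

INTERFACE

Orientations are given as a unit quaternion [x, y, z, w].
In Python, from bench import r gives the robot as it stands.
- The arm moves only by the shell command python3 -m pendant 'ROWS' [OPENING] [FORCE]. ROWS is JSON, a list of rows, each a list of 4 numbers: the shift along the tool's x, y, z in m, then the turn about the tool's z in rad. A call has 1 to 8 rows; each row shifts and turns the commanded pose from where the row before left it, along the tool's axes as they then stand; what a row does not reach is not made up. A row lasts 1/12 s, in which the tool goes at most 41.7 mm and 7.16 degrees, less where a joint would pass 70% of its speed; a pose out of reach is approached as far as the arm can. A call with a gripper value outside its range is refused whole. OPENING is the opening, from 0 (shut) to 1 (fully open), set as the call begins (- or left out, the last holds). The fingers move at their own pace and stop on an object; FORCE is the grip in N (left out, the last holds). Time passes only in rows, so rows that do not move let the fingers close. It gives the time, the measured TCP pose, the force, the opening and the grip force at its end, in the units of the state.
- r.read_state(): the state, without advancing time (a new reading comes with each control period).
- r.camera(name): name is "scene" or "side" or "wrist"; returns a dict with "img" (480x640x3 uint8, red, green, blue), "camera_matrix" (3x3 intrinsics, pixels), "dist_coeffs" ([k1, k2, p1, p2, k3] as OpenCV has them; the pictures are not rectified), "xyz" and "attitude" of the camera in the world. Camera axes: x right, y down, z forward; pixel columns grow to the right and rows downward; lengths in m; the calibration is good to about 2 mm. A picture is of the moment at which its call begins. There is no depth.
- r.close_job(): hands the job in; it is judged then, once.
Trained networks look in the newest picture that a camera, given by its name, has taken for a name from the list of things; names that differ only in an ending like _2 or _b are one class to them, and where a whole thing is asked for, a point or a joint stands for the part that bears it (a point fixed in the world has none). Each returns a list of dicts, best first, with "score" (0 to 1); they miss things now and then, are a little off and sometimes report something else, mostly with a low value. They report only what shows in the picture. A call takes as long as a camera call.
- r.outline_of(thing, camera): "mask" (480x640 bool, what is visible of it) and "bbox" ([centre column, centre row, width, height] in pixels, round what is visible of it).
The state is a dict: "time": time; "joint_positions": joint angles; "joint_vel": joint speeds; "joint_torque": joint torques, N m; "ee_pos": TCP position; "eef_rot": TCP orientation; "ft_force": force on the tool from outside, world axes, zero at the start; "torque": the same for the moment, N m; "width": finger opening in m; "grip_force": force on a finger pad.
Only numpy, scipy, OpenCV 4.12 (cv2) and the standard library are available. Lean on these libraries where they do the work, as an engineer would, in place of code of your own. Each camera call takes 0.05 s, during which the arm holds its last target. There are 200 camera calls.

## Working session

There is one attempt and no reset: what is moved stays moved. The work goes in short steps, Python scripts to look and compute and a shell command to move; the robot and the scene stay as the last step left them, time stands still between calls to the robot, and variables do not carry over. Pictures are saved under pics/ and viewed, at most 14 in all, crops included, and the job is handed in when it is done.

```bash
mkdir -p pics; ls; python3 - <<'E'
from bench import r
import cv2
s=r.read_state();print(s['time'],s['ee_pos'],s['eef_rot'],s['width'])
for n in ['scene','side']:
    c=r.camera(n);print(n,c['xyz'],c['attitude'],c['camera_matrix'],c['dist_coeffs'])
    cv2.imwrite(f'pics/{n}0.png',c['img'][:,:,::-1])
E
```

```text
pics
0.0 [6.24632756e-01 2.78893509e-05 2.32745484e-01] [ 7.07081992e-01  7.07131209e-01 -5.18256684e-04 -4.91411451e-04] 0.08726293670580017
scene [1.66270701 0.14430725 0.8083974 ] [ 0.58947172  0.65106443 -0.34943881 -0.32639043] [[483.88398188   0.         321.58720331]
 [  0.         483.88398188 233.1597481 ]
 [  0.           0.           1.        ]] [-0.0743831  0.         0.         0.         0.       ]
side [ 0.41222801 -0.7521458   1.06468656] [ 0.93151354 -0.0794265   0.03849351 -0.35283452] [[520.80616876   0.         325.94856539]
 [  0.         520.80616876 244.2715668 ]
 [  0.           0.           1.        ]] [-0.10827327  0.          0.          0.          0.        ]
```

View pics/scene0.png

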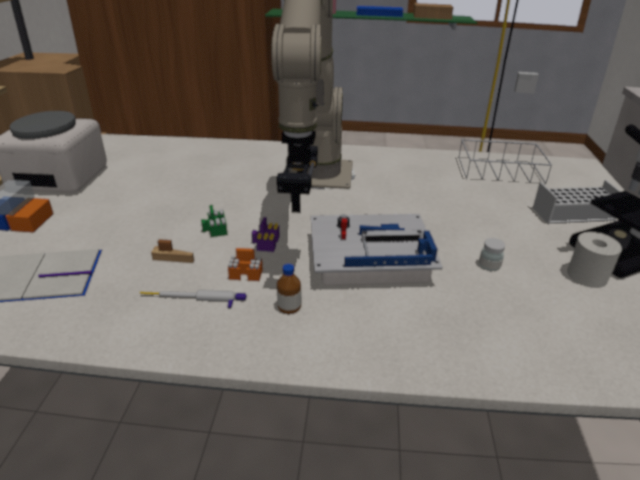

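View pics/side0.png

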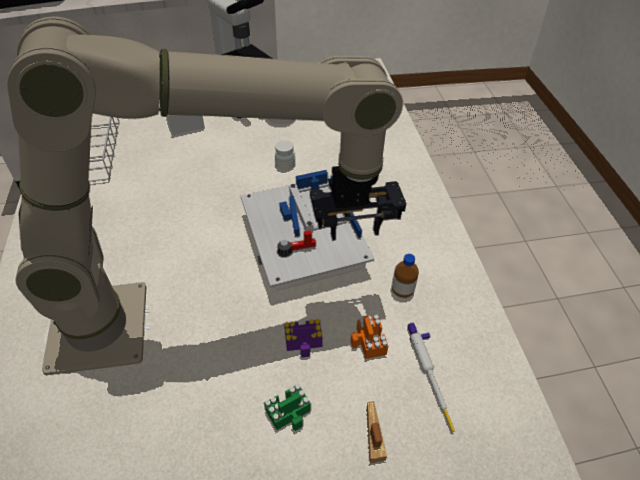

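```bash
cat > h.py <<'E'
import numpy as np, cv2
from bench import r
from scipy.spatial.transform import Rotation as R
from scipy.optimize import minimize
def box(a,b,c,d,e,f): return np.array([[x,y,z] for x in(a,b) for y in(c,d) for z in(e,f)])/1000.
def prism(poly,z0,z1): return np.array([[x,y,z] for x,y in poly for z in(z0,z1)])/1000.
RACK=[box(-42,-16,-26,26,0,40),box(16,42,-26,26,0,40),box(-16,16,-26,1,0,40),box(-16,-8.5,21,26,0,40),box(8.5,16,21,26,0,40),
 box(-4,4,-36,-26,0,40),box(-11.5,11.5,-49,-35,0,40),box(-25,25,-18,-6,40,78)]
WEDGE=[prism([(0,0),(-34,0),(-14,120),(0,120)],0,28),box(-23,-7,20,60,28,62)]
SHAKER=[box(-135,135,-165,165,0,70)]
M=dict(rack_a=RACK,rack_b=RACK,rack_c=RACK,wedge=WEDGE,shaker=SHAKER)
def proj(c,P):
    Rm=R.from_quat(c['attitude']).as_matrix()
    rv=cv2.Rodrigues(Rm.T)[0]; t=-Rm.T@c['xyz']
    return cv2.projectPoints(np.asarray(P,float).reshape(-1,1,3),rv,t,c['camera_matrix'],np.array(c['dist_coeffs']))[0].reshape(-1,2)
def ray(c,uv,z):
    u=cv2.undistortPoints(np.array([[uv]],float),c['camera_matrix'],np.array(c['dist_coeffs'])).ravel()
    d=R.from_quat(c['attitude']).as_matrix()@np.array([u[0],u[1],1]); return c['xyz']+d*(z-c['xyz'][2])/d[2]
def place(P,x,y,a,z=0):
    c,s=np.cos(a),np.sin(a); return P@np.array([[c,s,0],[-s,c,0],[0,0,1]])+[x,y,z]
def render(c,model,x,y,a,z=0):
    m=np.zeros((480,640),np.uint8)
    for P in model:
        cv2.fillConvexPoly(m,np.round(cv2.convexHull(proj(c,place(P,x,y,a,z)).astype(np.float32))*16).astype(np.int32),1,shift=4)
    return m.astype(bool)
def fit(name,views,yaws=np.arange(-180,180,15),z=0,x0=None):
    """views: list of (cam dict, mask)"""
    model=M[name]
    if x0 is None:
        c,m=views[0]; v,u=np.nonzero(m); x0=ray(c,(u.mean(),v.mean()),z+.02)[:2]
    def cost(p): 
        return sum(1-(lambda k:(k&m).sum()/max(1,(k|m).sum()))(render(c,model,p[0],p[1],p[2]/10,z)) for c,m in views)
    cand=sorted((minimize(cost,[*x0,np.radians(a)*10],method='Nelder-Mead',options=dict(maxfev=40,initial_simplex=[[x0[0],x0[1],np.radians(a)*10],[x0[0]+.02,x0[1],np.radians(a)*10],[x0[0],x0[1]+.02,np.radians(a)*10],[x0[0],x0[1],np.radians(a+12)*10]])) for a in yaws),key=lambda o:o.fun)
    out=[]
    for o in cand[:4]:
        p=o.x; o=minimize(cost,p,method='Nelder-Mead',options=dict(maxfev=150,initial_simplex=[p,p+[.004,0,0],p+[0,.004,0],p+[0,0,.8]])); out.append(o)
    out.sort(key=lambda o:o.fun)
    return [(o.x[0].round(4),o.x[1].round(4),np.degrees(o.x[2]/10).round(1),round(o.fun/len(views),3)) for o in out]
def mask(name,cam):
    L=r.outline_of(name,cam); return (L[0]['mask'],L[0]['score']) if L else (None,0)
def go(x=None,y=None,z=None,yaw=None,off=0.0):
    """shift of TCP in tool axes; yaw = world direction of tool y axis (deg), nearest mod 180"""
    s=r.read_state(); Rm=R.from_quat(s['eef_rot']).as_matrix(); p=s['ee_pos']
    cur=np.degrees(np.arctan2(Rm[1,1],Rm[0,1]))
    t=np.array([p[0] if x is None else x,p[1] if y is None else y,p[2] if z is None else z])
    d=Rm.T@(t-p); turn=0 if yaw is None else (yaw-cur+90)%180-90
    print('t',round(s['time'],1),'tcp',p.round(4),'tooly yaw',cur.round(1),'shift mm',(d*1000).round(1),'turn rad',round(-np.radians(turn),3),'w',round(s['width'],4),'F',np.round(s['ft_force'],1),'grip',s['grip_force'],'j7',s['joint_positions'][6].round(2))
E
cat > m1.py <<'E'
from h import *
import pickle
cs={n:r.camera(n) for n in ['scene','side']}
S={}
for k in ['rack_a','rack_b','rack_c','wedge','shaker']:
    v=[]
    for n in cs:
        m,s=mask(k,n); print(k,n,s, None if m is None else m.sum())
        if m is not None: v.append((cs[n],m))
    S[k]=v
    print(k,[fit(k,[w],**(dict(yaws=[-20,0,20]) if k=='shaker' else {}))[:2] for w in v] if k=='shaker' else fit(k,v)[:3])
    if k=='shaker': print(fit(k,v,yaws=[-20,0,20])[:2])
E
python3 m1.py; python3 -c "
from h import *
go()"
```

```text
rack_a scene 0.8 909
rack_a side 0.96 976
rack_a [(np.float64(0.6478), np.float64(-0.1478), np.float64(-84.5), np.float64(0.544)), (np.float64(0.6485), np.float64(-0.1473), np.float64(-82.8), np.float64(0.544)), (np.float64(0.6479), np.float64(-0.1481), np.float64(-83.6), np.float64(0.545))]
rack_b scene 0.8 909
rack_b side 0.96 976
rack_b [(np.float64(0.6478), np.float64(-0.1478), np.float64(-84.5), np.float64(0.544)), (np.float64(0.6485), np.float64(-0.1473), np.float64(-82.8), np.float64(0.544)), (np.float64(0.6479), np.float64(-0.1481), np.float64(-83.6), np.float64(0.545))]
rack_c scene 0.8 909
rack_c side 0.96 976
rack_c [(np.float64(0.6478), np.float64(-0.1478), np.float64(-84.5), np.float64(0.544)), (np.float64(0.6485), np.float64(-0.1473), np.float64(-82.8), np.float64(0.544)), (np.float64(0.6479), np.float64(-0.1481), np.float64(-83.6), np.float64(0.545))]
wedge scene 0.8 651
wedge side 0.92 764
wedge [(np.float64(0.6116), np.float64(-0.4231), np.float64(-0.3), np.float64(0.132)), (np.float64(0.6121), np.float64(-0.423), np.float64(-0.0), np.float64(0.132)), (np.float64(0.6113), np.float64(-0.4232), np.float64(-0.3), np.float64(0.133))]
shaker scene 0.61 8308
shaker side 0.61 8859
shaker [[(np.float64(0.5135), np.float64(0.1897), np.float64(8.3), np.float64(0.09)), (np.float64(0.513), np.float64(0.1895), np.float64(9.5), np.float64(0.09))], [(np.float64(0.5358), np.float64(0.223), np.float64(7.8), np.float64(0.204)), (np.float64(0.5355), np.float64(0.2233), np.float64(7.7), np.float64(0.204))]]
[(np.float64(0.5298), np.float64(0.1937), np.float64(9.5), np.float64(0.191)), (np.float64(0.5327), np.float64(0.1955), np.float64(9.9), np.float64(0.191))]
t 0.7 tcp [0.625  0.     0.2336] tooly yaw 0.0 shift mm [0. 0. 0.] turn rad -0.0 w 0.0872 F [-0.5  0.6 -0.8] grip 0.0 j7 -0.09
```

```bash
cat >> h.py <<'E'
def rackmasks(cam,c):
    out={}
    hsv=cv2.cvtColor(c['img'],cv2.COLOR_RGB2HSV)
    for d in r.outline_of('rack_a',cam):
        m=d['mask']; sat=m&(hsv[...,1]>100)
        if sat.sum()<50: continue
        h=np.median(hsv[...,0][sat]); k='rack_a' if 40<h<85 else 'rack_b' if h<18 else 'rack_c' if 120<h<160 else None
        if k and k not in out and d['score']>.3: out[k]=m
    return out
E
cat > m2.py <<'E'
from h import *
cs={n:r.camera(n) for n in ['scene','side']}
ms={n:rackmasks(n,cs[n]) for n in cs}
for k in ['rack_a','rack_b','rack_c']:
    v=[(cs[n],ms[n][k]) for n in cs if k in ms[n]]
    print(k,len(v),[tuple(map(float,f)) for f in fit(k,v)[:3]])
w=cs['side']
c=r.camera('wrist'); print(c['xyz'],R.from_quat(c['attitude']).as_matrix().round(2))
im=cv2.resize(cs['side']['img'][150:300,210:400],(760,600),interpolation=cv2.INTER_CUBIC)
cv2.imwrite('pics/sidecrop.png',im[:,:,::-1])
E
python3 m2.py
```

```text
rack_a 2 [(0.4286, -0.2814, 20.2, 0.098), (0.4286, -0.2816, 20.3, 0.099), (0.4286, -0.2819, 20.3, 0.099)]
rack_b 2 [(0.6448, -0.1453, -87.2, 0.091), (0.6448, -0.1458, -87.4, 0.092), (0.6442, -0.1466, -88.8, 0.093)]
rack_c 2 [(0.4877, -0.1115, 1.1, 0.114), (0.4879, -0.1117, 1.0, 0.114), (0.488, -0.1115, 1.1, 0.116)]
[0.62514811 0.07714032 0.38489381] [[ 1.   -0.    0.  ]
 [-0.   -0.96 -0.28]
 [ 0.    0.28 -0.96]]
```

```bash
python3 -m pendant '[[0.02,-0.03,-0.04,0],[0.02,-0.02,-0.04,0],[0.02,-0.02,-0.04,0],[0.02,-0.02,-0.04,0],[0.02,-0.02,-0.04,0],[0,0,0,0],[0,0,0,0]]' 1; python3 - <<'E'
from h import *
go()
c=r.camera('wrist'); print(c['xyz'],R.from_quat(c['attitude']).as_matrix().round(2))
print(proj(c,[[.42,.05,.07],[.64,.05,.07],[.42,.3,.07],[.64,.3,.07]]))
cv2.imwrite('pics/w1.png',c['img'][:,:,::-1])
E
```

```text
time: 1.53
ee_pos: [0.5338, 0.0849, 0.4032]
eef_rot: [0.706, 0.708, 0.002, 0.001]
ft_force: [-0.1, -1.0, -0.9]
width: 0.0872
grip_force: 0.0
t 1.5 tcp [0.5338 0.0849 0.4032] tooly yaw 0.1 shift mm [0. 0. 0.] turn rad -0.0 w 0.0872 F [-0.1 -1.  -0.9] grip 0.0 j7 -0.25
[0.53297945 0.1618244  0.55456467] [[ 1.    0.    0.01]
 [ 0.   -0.96 -0.28]
 [ 0.    0.28 -0.96]]
[[229.19375676 213.38405424]
 [390.41253426 213.57221584]
 [214.67335353   2.42380905]
 [404.37704641   3.32137976]]
```

View pics/w1.png

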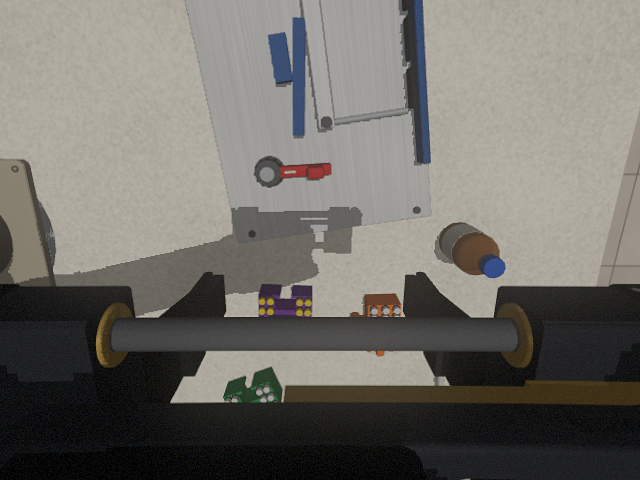

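```bash
python3 -m pendant '[[0.04,0,0,0],[0.04,0,0,0],[0.02,0,0,0],[0,0,0,0]]' ; python3 - <<'E'
from h import *
go()
c=r.camera('wrist'); print(c['xyz'])
import pickle; pickle.dump(c,open('w2.pkl','wb'))
cv2.imwrite('pics/w2.png',c['img'][:,:,::-1])
E
```

```text
time: 1.92
ee_pos: [0.5328, 0.1882, 0.398]
eef_rot: [0.705, 0.709, -0.001, -0.002]
ft_force: [-1.0, -0.2, 0.5]
width: 0.0874
grip_force: 0.0
t 1.9 tcp [0.5328 0.1882 0.398 ] tooly yaw 0.4 shift mm [0. 0. 0.] turn rad -0.0 w 0.0874 F [-1.  -0.2  0.5] grip 0.0 j7 -0.44
[0.5330548  0.26528497 0.54929734]
```

View pics/w2.png

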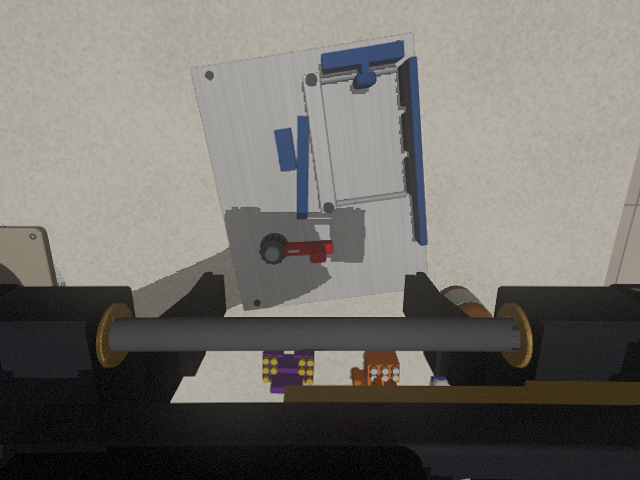

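```bash
cat >> h.py <<'E'
def rigid(loc,wor):
    loc,wor=np.array(loc,float)/1000,np.array(wor); a=loc-loc.mean(0); b=wor-wor.mean(0)
    th=np.arctan2((a[:,0]*b[:,1]-a[:,1]*b[:,0]).sum(),(a*b).sum()); c,s=np.cos(th),np.sin(th); Rm=np.array([[c,-s],[s,c]])
    t=wor.mean(0)-Rm@loc.mean(0); return t,th,((loc@Rm.T+t-wor)*1000).round(1)
E
python3 - <<'E'
from h import *
import pickle
c=pickle.load(open('w2.pkl','rb'))
pts=[((-135,165),(192,68),.07),((135,165),(413,33),.07),((-135,-165),(246,310),.07),((135,-165),(428,289),.07),((62,119),(367,77),.11),((-80,-73),(272,250),.115)]
t,th,res=rigid([p[0] for p in pts],[ray(c,p[1],p[2])[:2] for p in pts]); print(t,np.degrees(th),res.tolist())
E
```

```text
[0.54199583 0.19209966] 8.239401978186322 [[1.2, 3.2], [5.6, 2.9], [-1.1, 0.3], [3.7, 3.3], [-3.5, -0.8], [-5.8, -8.9]]
```

```bash
python3 - <<'E'
import pickle,cv2
c=pickle.load(open('w2.pkl','rb'))
a=cv2.resize(c['img'][30:130,300:440],None,fx=4,fy=4,interpolation=cv2.INTER_CUBIC)
b=cv2.resize(c['img'][225:275,220:360],None,fx=4,fy=4,interpolation=cv2.INTER_CUBIC)
import numpy as np
cv2.imwrite('pics/w2c.png',np.vstack([a,b])[:,:,::-1])
E
```

```text
(no output)
```

View pics/w2c.png

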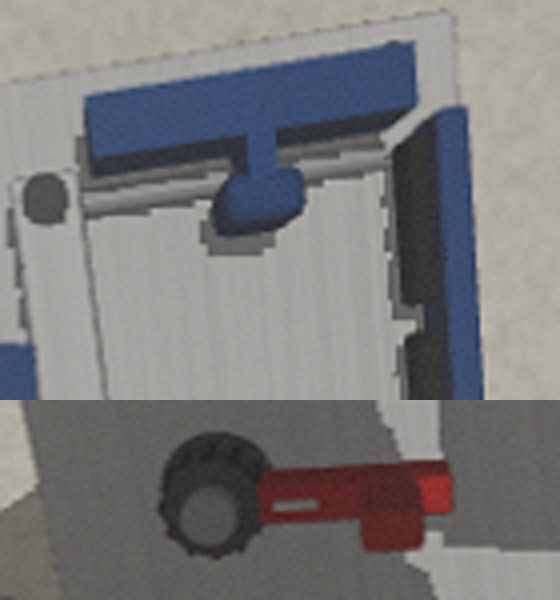

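```bash
python3 - <<'E'
from h import *
import pickle
c=pickle.load(open('w2.pkl','rb'))
pts=[((62,119),(365.5,78.2),.11),((-80,-73),(272,253.7),.12)]
cor=[((-135,165),(192,68),.07),((135,165),(413.7,33),.07),((-135,-165),(246,310),.07),((135,-165),(429,289),.07)]
for P in (cor,pts,cor+pts*2):
  t,th,res=rigid([p[0] for p in P],[ray(c,p[1],p[2])[:2] for p in P]); print(t,np.degrees(th),res.tolist())
d=[ray(c,p,.11)[:2] for p in [(323,68.75),(404.5,56.25)]]
print(d,np.degrees(np.arctan2(*(d[1]-d[0])[::-1])))
# pad2/rail: outer top edge at z=.10
d=[ray(c,p,.10)[:2] for p in [(416.7,56.7),(427,244)]]; print(d,np.degrees(np.arctan2(*(d[0]-d[1])[::-1]))-90)
cc,s=np.cos(np.radians(8)),np.sin(np.radians(8))
# views by scene mask/side corners at z .07
for n in ['scene','side']:
  q=r.camera(n)
  for k in ['dock_knob','keeper_tab','back_rail','clamp_bar','keeper']:
    for o in r.outline_of(k,n)[:1]: print(n,k,o['score'],np.round(o['bbox'],1))
E
```

```text
[0.54021979 0.18966615] 8.426528329073616 [[-1.1, 0.2], [2.4, 0.9], [-2.3, -2.5], [1.0, 1.4]]
[0.54620303 0.19482194] 8.485836889472019 [[1.8, 3.3], [-1.8, -3.3]]
[0.54318564 0.19222929] 8.34806998460705 [[2.1, 3.0], [5.6, 3.3], [0.4, 0.2], [3.8, 3.8], [-1.0, 0.6], [-5.0, -5.7], [-1.0, 0.6], [-5.0, -5.7]]
[array([0.5407625 , 0.32776062]), array([0.62969336, 0.34043219])] 8.109369685606133
[array([0.64552077, 0.34168186]), array([0.67819025, 0.12193858])] 8.456285387016976
scene dock_knob 0.93 [377.8 251.1 132.5  78.3]
scene keeper_tab 0.44 [341.1 230.2  11.1  22.6]
scene back_rail 0.82 [388.  259.4  88.4  11.7]
scene clamp_bar 0.7 [391.9 236.7  59.9  13.2]
scene keeper 0.6 [343.7 228.8  11.4  19. ]
side dock_knob 0.66 [308.1 229.2 128.5 117.3]
side keeper_tab 0.6 [297.6 244.   37.7  32.7]
side back_rail 0.6 [345.1 207.7  34.5  64.5]
side clamp_bar 0.7 [300.2 205.9  26.7  49.3]
side keeper 0.82 [294.9 242.8  37.   27.3]
```

```bash
cat >> h.py <<'E'
SH=(0.5425,0.1915,np.radians(8.4))
def s2w(x,y): return place(np.array([[x/1000,y/1000,0]]),*SH)[0][:2]
def w2s(x,y):
    c,s=np.cos(SH[2]),np.sin(SH[2]); dx,dy=x-SH[0],y-SH[1]; return np.array([c*dx+s*dy,-s*dx+c*dy])*1000
def loc(): s=r.read_state(); print('local',w2s(*s['ee_pos'][:2]).round(1),s['ee_pos'][2].round(4))
def gs(x,y,z,yaw=0): w=s2w(x,y); go(w[0],w[1],z,np.degrees(SH[2])+yaw)
E
python3 -c "
from h import *
gs(-18,-45,.2)"
```

```text
t 2.6 tcp [0.5338 0.1833 0.4007] tooly yaw -0.0 shift mm [-39.   -2.5 200.7] turn rad -0.147 w 0.087 F [-0.1 -0.3  0.6] grip 0.0 j7 -0.44
```

```bash
python3 -m pendant '[[-0.01,0,0.04,0],[-0.01,0,0.04,0],[-0.01,-0.002,0.04,0],[-0.01,0,0.04,0],[0,0,0.04,-0.07],[0,0,0,-0.077],[0,0,0,0],[0,0,0,0]]' 0 20; python3 -c "
from h import *
gs(-18,-45,.116);loc()
c=r.camera('wrist');cv2.imwrite('pics/w3.png',c['img'][:,:,::-1]); print(proj(c,[[*s2w(-20,-73),.127],[*s2w(62,119),.11],[*s2w(-80,-73),.11]]))"
```

```text
time: 3.23
ee_pos: [0.5322, 0.1437, 0.2013]
eef_rot: [0.654, 0.756, 0.0, 0.0]
ft_force: [-0.5, 0.4, 0.5]
width: 0.0416
grip_force: 0.0
t 3.2 tcp [0.5322 0.1437 0.2013] tooly yaw 8.3 shift mm [ 0.8 -0.9 85.3] turn rad -0.002 w 0.0416 F [-0.5  0.4  0.5] grip 0.0 j7 -0.23
local [-17.2 -45.8] 0.2013
[[309.71487727 288.59144368]
 [453.77726182 -36.50044081]
 [226.63475333 278.82412044]]
```

View pics/w3.png

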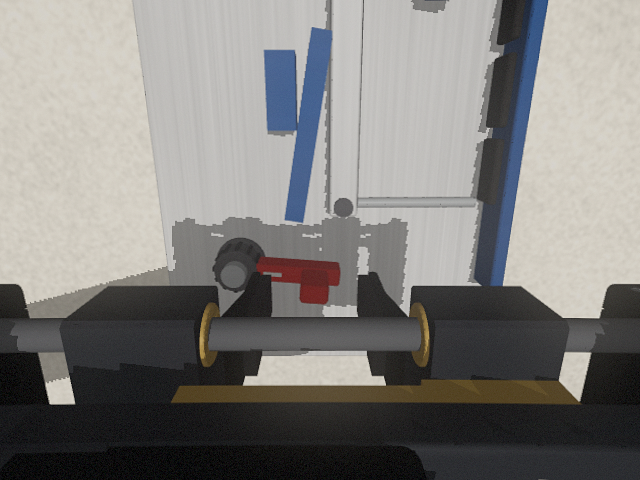

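```bash
sed -i 's/^SH=.*/SH=(0.545,0.1915,np.radians(8.4))/' h.py; python3 -c "
from h import *
c=r.camera('wrist')
for p,z in [((331,150),.096),((330,215),.096),((314,292),.127),((234,275),.115),((505,240),.1),((528,60),.1),((304,222),.096),((285,220),.096),((313,28),.096)]: print(p,w2s(*ray(c,p,z)[:2]).round(1))
gs(-18,-44,.116)"
python3 -m pendant '[[0.001,0.001,0.03,0],[0,0,0.03,0],[0,0,0.024,0],[0,0,0,0],[-0.01,0,0,0],[-0.01,0,0,0],[-0.01,-0.002,0,0],[0,0,0,0]]' 0 20; python3 -c "
from h import *
loc()"
```

```text
(331, 150) [-7.  17.1]
(330, 215) [ -7.2 -28.9]
(314, 292) [-19.  -75.3]
(234, 275) [-75.4 -67.7]
(505, 240) [119.7 -47. ]
(528, 60) [116.1  71.7]
(304, 222) [-26.2 -34.1]
(285, 220) [-40.  -32.6]
(313, 28) [-19.2  91.6]
t 3.3 tcp [0.5327 0.144  0.2023] tooly yaw 8.3 shift mm [ 1.2  0.9 86.3] turn rad -0.002 w 0.0335 F [ 0.9 -0.7  1.5] grip 0.0 j7 -0.23
time: 4.0
ee_pos: [0.5364, 0.1119, 0.1185]
eef_rot: [0.655, 0.756, 0.001, 0.001]
ft_force: [0.2, -0.1, -0.3]
width: 0.0004
grip_force: 0.0
local [-20.1 -77.5] 0.1185
```

```bash
sed -i 's/^SH=.*/SH=(0.547,0.1915,np.radians(8.4))/' h.py; python3 -m pendant '[[-0.015,-0.002,0,0],[-0.015,-0.005,0,0],[-0.01,-0.01,0,0],[-0.009,-0.01,0,0],[-0.005,-0.015,0,0],[-0.004,-0.014,0,0],[0.001,-0.01,0,0],[0.002,-0.009,0,0]]'; python3 -m pendant '[[0,-0.003,0,0],[0,0,0,0],[0,0.01,0,0],[0,0.01,-0.03,0],[0,0,-0.04,0],[0,0,-0.04,0]]';  python3 -c "
from h import *
loc()
c=r.camera('side');w=cv2.resize(c['img'][190:290,220:390],None,fx=4,fy=4,interpolation=cv2.INTER_CUBIC);cv2.imwrite('pics/s4.png',w[:,:,::-1])"
```

```text
time: 4.67
ee_pos: [0.4689, 0.0488, 0.1175]
eef_rot: [0.654, 0.757, 0.001, 0.001]
ft_force: [2.3, 0.5, -0.7]
width: 0.0005
grip_force: 1.2
time: 5.17
ee_pos: [0.486, 0.052, 0.2271]
eef_rot: [0.653, 0.757, -0.001, -0.001]
ft_force: [0.6, -0.2, 0.5]
width: 0.0005
grip_force: 0.0
local [ -80.8 -129.1] 0.2271
```

View pics/s4.png

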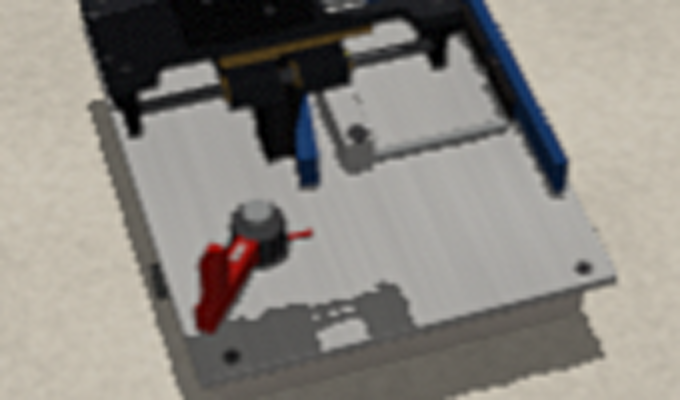

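```bash
python3 -c "
from h import *
go(.58,-.12,.26,91)"; python3 m2.py
```

```text
t 5.2 tcp [0.4893 0.0526 0.2359] tooly yaw 8.4 shift mm [-184.1   64.6  -23.5] turn rad -1.441 w 0.0003 F [2.6 1.2 7.9] grip 0.0 j7 -0.06
rack_a 2 [(0.4284, -0.2828, 18.9, 0.111), (0.4287, -0.2831, 19.0, 0.112), (0.4288, -0.283, 19.0, 0.112)]
rack_b 2 [(0.6456, -0.1454, -86.5, 0.132), (0.6458, -0.1456, -86.8, 0.133), (0.6454, -0.1456, -86.9, 0.133)]
rack_c 2 [(0.4881, -0.1126, -1.6, 0.095), (0.4883, -0.1125, -1.9, 0.095), (0.4882, -0.1127, -2.0, 0.096)]
[0.4749912  0.1282154  0.37727242] [[ 0.99  0.14  0.04]
 [ 0.15 -0.95 -0.28]
 [-0.    0.28 -0.96]]
```

```bash
python3 -m pendant '[[-0.037,0.013,-0.005,0],[-0.037,0.013,-0.005,0],[-0.037,0.013,-0.005,0],[-0.037,0.013,-0.005,0],[-0.036,0.013,-0.004,-0.12],[0,0,0,-0.12],[0,0,0,-0.12],[0,0,0,-0.12]]' 1 40 >/dev/null;  python3 -m pendant '[[0,0,0,-0.12],[0,0,0,-0.12],[0,0,0,-0.12],[0,0,0,-0.12],[0,0,0,-0.12],[0,0,0,-0.12],[0,0,0,-0.12],[0,0,0,-0.12]]'; python3 -m pendant '[[0,0,0,0],[0,0,0,0]]' >/dev/null
cat > wl.py <<'E'
from h import *
import sys
# wrist look: fit racks seen in wrist (+ scene/side), args: rack names
k=sys.argv[1]
cs={n:r.camera(n) for n in ['wrist','scene','side']}
if k=='wedge': ms={n:{k:mask(k,n)[0]} for n in cs}
else: ms={n:rackmasks(n,cs[n]) for n in cs}
v={n:(cs[n],ms[n][k]) for n in cs if ms[n].get(k) is not None}
print(k,list(v))
f=None
if 'wrist' in v: 
    f=fit(k,[v['wrist']])[0]; print('wrist',*map(float,f), 'mask px',v['wrist'][1].sum(), 'rows',np.nonzero(v['wrist'][1])[0].max())
    cv2.imwrite(f'pics/wl_{k}_{int(r.read_state()["time"]*10)}.png',cs['wrist']['img'][:,:,::-1])
o=[v[n] for n in v if n!='wrist']
if o: g=fit(k,o)[0]; print('ext',*map(float,g))
E
python3 wl.py rack_c; python3 -c "
from h import *
go()"
```

```text
time: 6.8
ee_pos: [0.5765, -0.1206, 0.2485]
eef_rot: [-0.011, 1.0, 0.0, -0.002]
ft_force: [0.4, 0.0, -0.4]
width: 0.0861
grip_force: 0.0
rack_c ['wrist', 'scene', 'side']
wrist 0.4905 -0.1118 -1.6 0.073 mask px 4829 rows 164
ext 0.4882 -0.1126 -1.9 0.105
t 7.3 tcp [ 0.5769 -0.1206  0.2505] tooly yaw 90.9 shift mm [0. 0. 0.] turn rad -0.0 w 0.0871 F [-0.  -0.8  0.3] grip 0.0 j7 1.69
```

```bash
python3 -c "
from h import *
go(.489,-.1242,.056,88.3)"
```

```text
t 7.3 tcp [ 0.5769 -0.1206  0.2505] tooly yaw 90.9 shift mm [ 88.   -2.3 194.5] turn rad 0.045 w 0.0871 F [-0.  -0.8  0.3] grip 0.0 j7 1.69
```

```bash
python3 -m pendant '[[0.03,-0.002,0,0.045],[0.03,0,0,0],[0.028,0,0.03,0],[0,0,0.04,0],[0,0,0.04,0],[0,0,0.04,0],[0,0,0.03,0],[0,0,0.012,0]]'; python3 -c "
from h import *
go(.489,-.1242,.056,88.3)"; python3 -m pendant '[[0,0,0,0],[0,0,0,0],[0,0,0,0],[0,0,0,0],[0,0,0,0],[0,0,0,0],[0,0,0,0]]' 0 45;  python3 -m pendant '[[0,0,-0.03,0],[0,0,-0.04,0],[0,0,-0.04,0],[0,0,-0.04,0],[0,0,-0.03,0],[0,0,0,0]]'; python3 wl.py rack_c; python3 -c "
from h import *
gs(62,107.5-12-30,.24,90)"
```

```text
time: 7.93
ee_pos: [0.4864, -0.121, 0.0544]
eef_rot: [0.015, 1.0, 0.0, -0.003]
ft_force: [-0.8, -0.1, -0.2]
width: 0.087
grip_force: 0.0
t 7.9 tcp [ 0.4864 -0.121   0.0544] tooly yaw 88.3 shift mm [-2.7 -3.1 -1.6] turn rad 0.0 w 0.087 F [-0.8 -0.1 -0.2] grip 0.0 j7 1.66
time: 8.52
ee_pos: [0.4894, -0.1216, 0.0592]
eef_rot: [0.014, 1.0, -0.0, 0.001]
ft_force: [0.1, -0.2, -0.1]
width: 0.0483
grip_force: 0.0
time: 9.02
ee_pos: [0.4917, -0.122, 0.2457]
eef_rot: [0.014, 1.0, -0.001, 0.005]
ft_force: [0.2, 0.3, -0.3]
width: 0.0084
grip_force: 0.0
rack_c ['scene', 'side']
ext 0.4873 -0.1129 -1.1 0.118
t 9.3 tcp [ 0.4883 -0.1214  0.2372] tooly yaw 88.4 shift mm [-99.3 389.8  -2.8] turn rad -0.175 w 0.0004 F [ 0.7 -0.2 -0.7] grip 0.0 j7 1.69
```

```bash
python3 -m pendant '[[0,-0.003,0,0],[0,0,0,0],[0,0,0.02,0],[0,0,0.04,0],[0,0,0.04,0],[0,0,0.04,0],[0,0,0.03,0],[0,0,0.012,0]]' 0.45; python3 -m pendant '[[0,0,0,0],[0,0,0,0],[0,0,0,0],[0,0,0,0],[0,0,0,0],[0,0,0,0],[0,0,0,0],[0,0,0,0]]' 0 45; python3 -m pendant '[[0,0,0,0],[0,0,-0.01,0],[0,0,-0.03,0],[0,0,-0.04,0],[0,0,-0.04,0],[0,0,-0.04,0],[0,0,-0.04,0],[0,0,0,0]]'; python3 wl.py rack_c; python3 -c "
from h import *
gs(62,107.5-12-30,.24,90)"
```

```text
time: 9.98
ee_pos: [0.4859, -0.124, 0.0518]
eef_rot: [0.014, 1.0, 0.001, -0.003]
ft_force: [-0.0, 0.5, 0.3]
width: 0.0379
grip_force: 0.0
time: 10.65
ee_pos: [0.4895, -0.1246, 0.0574]
eef_rot: [0.014, 1.0, -0.0, 0.001]
ft_force: [-1.5, 0.0, 4.8]
width: 0.0117
grip_force: 45.0
time: 11.32
ee_pos: [0.4917, -0.125, 0.2654]
eef_rot: [0.014, 1.0, -0.001, 0.006]
ft_force: [0.7, -0.2, -1.4]
width: 0.0116
grip_force: 45.0
rack_c ['wrist', 'scene', 'side']
wrist 0.5401 -0.1073 -55.8 0.618 mask px 11895 rows 376
ext 0.0975 -0.2114 129.6 0.644
t 11.6 tcp [ 0.488  -0.1244  0.255 ] tooly yaw 88.4 shift mm [-99.5 392.7  14.9] turn rad -0.175 w 0.0117 F [ 1.  -0.2 -1.5] grip 44.99974365346134 j7 1.69
```

```bash
python3 -m pendant '[[-0.005,0.02,0,-0.09],[-0.01,0.035,0,-0.085],[-0.012,0.039,0,0],[-0.012,0.039,0,0],[-0.012,0.039,0,0],[-0.012,0.039,0,0],[-0.012,0.039,0,0],[-0.01,0.036,0,0]]';python3 -c "
from h import *
gs(62,60,.24,90)";
```

```text
time: 12.28
ee_pos: [0.5373, 0.172, 0.2552]
eef_rot: [-0.073, 0.997, 0.0, -0.001]
ft_force: [1.0, -0.6, -1.9]
width: 0.0116
grip_force: 45.0
t 12.3 tcp [0.5373 0.172  0.2552] tooly yaw 98.4 shift mm [-74.5  77.9  15.1] turn rad 0.0 w 0.0116 F [ 1.  -0.6 -1.9] grip 44.99875939451158 j7 1.27
```

```bash
python3 -m pendant '[[-0.03,0.03,0,0],[-0.03,0.03,0,0],[-0.015,0.017,0.01,0],[0,0,0,0],[0,0,0,0]]';python3 -c "
from h import *
gs(62,95.5,.24,90);loc()
c=r.camera('wrist');cv2.imwrite('pics/w5.png',c['img'][:,:,::-1]);print(proj(c,[[*s2w(62,119),.11],[*s2w(-135,165),.07],[*s2w(135,165),.07]]))
import pickle;pickle.dump(c,open('w5.pkl','wb'))"
```

```text
time: 12.7
ee_pos: [0.5991, 0.2565, 0.2436]
eef_rot: [-0.074, 0.997, -0.0, -0.002]
ft_force: [0.1, 0.5, -1.9]
width: 0.0117
grip_force: 45.0
t 12.7 tcp [0.5991 0.2565 0.2436] tooly yaw 98.5 shift mm [-1.  38.8  3.6] turn rad 0.002 w 0.0117 F [ 0.1  0.5 -1.9] grip 44.99970504082739 j7 1.14
local [61.1 56.7] 0.2436
[[390.98768764 228.70477357]
 [458.11116994 -36.76672286]
 [425.60730129 290.51910143]]
```

View pics/w5.png

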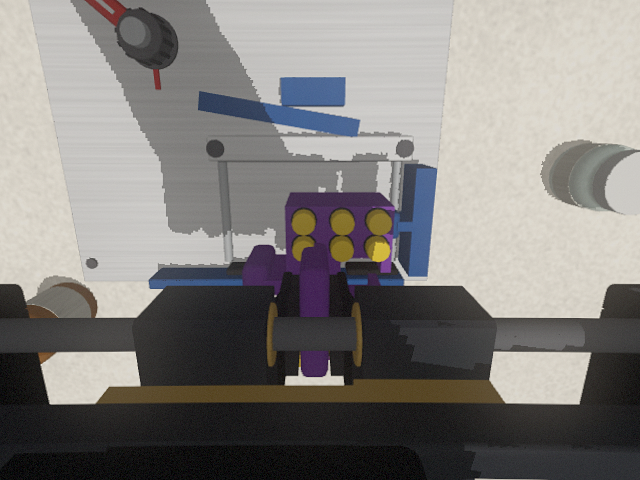

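```bash
python3 - <<'E'
from h import *
import pickle
c=pickle.load(open('w5.pkl','rb'))
im=c['img'].copy()
def dots(P,col):
    for p in proj(c,P): cv2.circle(im,tuple(int(round(a*8)) for a in p),10,col,-1,shift=3)
dots([[*s2w(62+a,135),.11] for a in(0,)]+[[*s2w(62,119),.11]],(0,255,0))
dots([[*s2w(x,y),.096] for x,y in[(9,-30),(9,135),(-11,-30),(-11,135)]],(0,255,255))
dots([[*s2w(x,y),.07] for x,y in[(135,-165),(-135,-165)]],(0,255,0))
x,y=.5991,.2565
a=np.radians(8.5); o=np.array([x,y])+.012*np.array([-np.sin(a),np.cos(a)])
for P in RACK: 
    Q=place(P,*o,a,.2436-.0565); dots(Q[Q[:,2]>.22],(255,0,0))
im=cv2.resize(im[110:310,190:460],(800,592),interpolation=cv2.INTER_CUBIC)
cv2.imwrite('pics/w5o.png',im[:,:,::-1])
E
```

```text
(no output)
```

View pics/w5o.png

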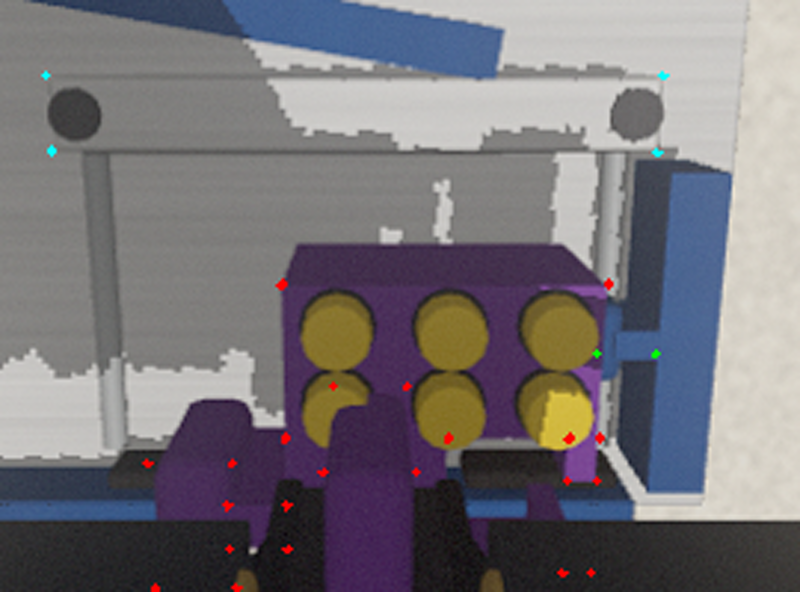

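```bash
python3 - <<'E'
from h import *
import pickle
c=pickle.load(open('w5.pkl','rb'))
for p,z in [((670,345),.11),((617,345),.11),((730,172),.11),((668,172),.11),((635,162),.07),((615,490),.07),((661,76),.096),((661,152),.096)]:
    print(p,z,w2s(*ray(c,(190+p[0]/2.963,110+p[1]/2.96),z)[:2]).round(1))
c=pickle.load(open('w2.pkl','rb'))
for p in [(262,193),(92,155),(418,105),(85,95),(415,42)]: print(p,w2s(*ray(c,(300+p[0]/4,30+p[1]/4),.11)[:2]).round(1))
E
```

```text
(670, 345) 0.11 [ 60.2 139.2]
(617, 345) 0.11 [ 60.2 124.8]
(730, 172) 0.11 [ 13.4 151. ]
(668, 172) 0.11 [ 13.4 134.9]
(635, 162) 0.07 [ 14.4 135.9]
(615, 490) 0.07 [119.5 136.8]
(661, 76) 0.096 [-10.6 134.8]
(661, 152) 0.096 [  9.4 136.4]
(262, 193) [ 59.3 119.4]
(92, 155) [ 13.7 135.7]
(418, 105) [103.6 135.3]
(85, 95) [ 13.8 150.8]
(415, 42) [103.8 150.7]
```

```bash
python3 -m pendant '[[0.001,0.02,0,0],[0,0.019,0.02,0],[0,0,0.03,0],[0,0,0.02,0],[0,0,0,0],[0,0,0,0],[0,0,0,0]]';python3 -c "
from h import *
gs(60.3,95.5,.13,90);loc()"
```

```text
time: 13.33
ee_pos: [0.5942, 0.2933, 0.1786]
eef_rot: [-0.072, 0.997, 0.0, 0.001]
ft_force: [1.0, 0.2, -1.3]
width: 0.0116
grip_force: 45.0
t 13.3 tcp [0.5942 0.2933 0.1786] tooly yaw 98.3 shift mm [ 1.3  1.7 48.6] turn rad -0.002 w 0.0116 F [ 1.   0.2 -1.3] grip 44.99969182536006 j7 1.06
local [61.5 93.8] 0.1786
```

```bash
python3 -m pendant '[[0.001,0.0015,0.01,0],[0,0,0.012,0],[0,0,0.01,0],[0,0,0,0],[0,0,0,0]]';python3 -c "
from h import *
gs(60.3,95.5,.127,90);gs(60.3,95.5,.127,90)
s=[]"
```

```text
time: 13.75
ee_pos: [0.5916, 0.2949, 0.1435]
eef_rot: [-0.073, 0.997, -0.0, -0.001]
ft_force: [0.7, 1.6, -1.2]
width: 0.0117
grip_force: 45.0
t 13.8 tcp [0.5916 0.2949 0.1435] tooly yaw 98.4 shift mm [-1.1 -0.3 16.5] turn rad -0.0 w 0.0117 F [ 0.7  1.6 -1.2] grip 44.99896972440183 j7 1.05
t 13.8 tcp [0.5916 0.2949 0.1435] tooly yaw 98.4 shift mm [-1.1 -0.3 16.5] turn rad -0.0 w 0.0117 F [ 0.7  1.6 -1.2] grip 44.99896972440183 j7 1.05
```

```bash
python3 -m pendant '[[-0.001,0,0.006,0],[0,0,0.006,0],[0,0,0.005,0],[0,0,0,0],[0,0,0,0]]'
```

```text
time: 14.17
ee_pos: [0.593, 0.2955, 0.1273]
eef_rot: [-0.073, 0.997, 0.0, -0.0]
ft_force: [-0.2, 0.2, -0.4]
width: 0.0116
grip_force: 45.0
```

```bash
python3 -m pendant '[[0,0,0.001,0],[0,0,0,0],[0,0,0,0],[0,0,0,0],[0,0,0,0]]' 0.35;  python3 -m pendant '[[0,0,-0.02,0],[0,0,-0.03,0],[0,0,-0.04,0],[0,0,-0.03,0],[0,0,-0.02,0],[0,0,0,0]]'; python3 - <<'E'
from h import *
gs(60,60,.26,90)
cs={n:r.camera(n) for n in ['scene','side','wrist']}
for n in cs:
    m=rackmasks(n,cs[n]).get('rack_c')
    if m is not None:
        f=fit('rack_c',[(cs[n],m)],yaws=[8],z=.07,x0=s2w(60,107))[0]; print(n,w2s(f[0],f[1]),f)
    m=rackmasks(n,cs[n]); print(n,list(m))
    for k in ['rack_a','rack_b']:
        if n=='side' and k in m: print(k,fit(k,[(cs[n],m[k])])[0])
E
```

```text
time: 14.58
ee_pos: [0.5933, 0.2954, 0.1267]
eef_rot: [-0.073, 0.997, 0.0, 0.0]
ft_force: [-0.3, -1.2, -0.6]
width: 0.0292
grip_force: 0.0
time: 15.08
ee_pos: [0.5946, 0.2965, 0.2724]
eef_rot: [-0.073, 0.997, 0.002, 0.004]
ft_force: [0.6, 0.2, 0.5]
width: 0.03
grip_force: 0.0
t 15.1 tcp [0.5946 0.2965 0.2724] tooly yaw 98.4 shift mm [  2.5 -37.   12.3] turn rad -0.001 w 0.03 F [0.6 0.2 0.5] grip 0.0 j7 1.08
scene [ 57.21363091 106.78764179] (np.float64(0.588), np.float64(0.3055), np.float64(4.0), np.float64(0.335))
scene ['rack_a', 'rack_b', 'rack_c']
side [ 57.35842918 110.50638263] (np.float64(0.5876), np.float64(0.3092), np.float64(9.2), np.float64(0.063))
side ['rack_b', 'rack_c', 'rack_a']
rack_a (np.float64(0.4302), np.float64(-0.281), np.float64(22.9), np.float64(0.085))
rack_b (np.float64(0.6448), np.float64(-0.1415), np.float64(-89.0), np.float64(0.13))
wrist [ 62.1002746  108.39098622] (np.float64(0.5926), np.float64(0.3078), np.float64(8.4), np.float64(0.062))
wrist ['rack_c']
```

```bash
python3 -c "
from h import *
go(.518,-.2625,.26,110)"
```

```text
t 15.5 tcp [0.5929 0.2953 0.2658] tooly yaw 98.4 shift mm [ 155.4 -540.9    6.1] turn rad -0.203 w 0.0306 F [-0.6 -0.4 -0.1] grip 0.0 j7 1.08
```

```bash
python3 -m pendant '[[0.01,-0.039,0,0],[0.011,-0.039,0,0],[0.011,-0.039,0,0],[0.011,-0.039,0,0],[0.011,-0.039,0,0],[0.011,-0.039,0,0],[0.011,-0.039,0,0],[0.011,-0.039,0,0]]' 0.45 >/dev/null; python3 -m pendant '[[0.011,-0.039,0,0],[0.011,-0.039,0,0],[0.011,-0.039,0,0],[0.011,-0.039,0,0],[0.012,-0.039,0,0],[0.012,-0.033,0,-0.1],[0,0,0.006,-0.103],[0,0,0,0]]' ; python3 -m pendant '[[0,0,0,0],[0,0,0,0]]' >/dev/null; python3 wl.py rack_a;  python3 -c "
from h import *
go(.4336,-.2933,.056,110)"
```

```text
time: 16.87
ee_pos: [0.5171, -0.2638, 0.2592]
eef_rot: [-0.174, 0.985, 0.0, -0.001]
ft_force: [0.2, 1.3, 0.4]
width: 0.0391
grip_force: 0.0
rack_a ['wrist', 'scene', 'side']
wrist 0.4309 -0.2822 21.5 0.087 mask px 4499 rows 158
ext 0.4286 -0.2831 19.2 0.124
t 17.3 tcp [ 0.5187 -0.2609  0.2608] tooly yaw 110.0 shift mm [ 91.2  -1.3 204.8] turn rad 0.0 w 0.0393 F [0.5 0.3 0.6] grip 0.0 j7 2.29
```

```bash
python3 -m pendant '[[0.03,-0.002,0,-0.014],[0.03,0,0,0],[0.03,0,0.04,0],[0,0,0.04,0],[0,0,0.04,0],[0,0,0.04,0],[0,0,0.03,0],[0,0,0.014,0]]'; python3 -m pendant '[[0,0,0,0],[0,0,0,0]]'; python3 -c "
from h import *
go(.4343,-.2938,.056,110.8)"
```

```text
time: 18.0
ee_pos: [0.4375, -0.2917, 0.0592]
eef_rot: [-0.181, 0.984, 0.002, -0.002]
ft_force: [-0.6, 0.6, 0.2]
width: 0.0393
grip_force: 0.0
time: 18.17
ee_pos: [0.4395, -0.2929, 0.0633]
eef_rot: [-0.181, 0.984, 0.0, -0.0]
ft_force: [0.6, -0.7, 0.5]
width: 0.0388
grip_force: 0.0
t 18.2 tcp [ 0.4395 -0.2929  0.0633] tooly yaw 110.8 shift mm [5.2 1.  7.3] turn rad 0.0 w 0.0388 F [ 0.6 -0.7  0.5] grip 0.0 j7 2.41
```

```bash
python3 -m pendant '[[0.005,0.001,0.007,0],[0,0,0,0],[0,0,0,0]]' | head -2;python3 -m pendant '[[0,0,0,0],[0,0,0,0],[0,0,0,0],[0,0,0,0],[0,0,0,0],[0,0,0,0],[0,0,0,0],[0,0,0,0]]' 0 45; python3 -m pendant '[[0,0,0,0],[0,0,-0.01,0],[0,0,-0.03,0],[0,0,-0.04,0],[0,0,-0.04,0],[0,0,-0.04,0],[0,0,-0.03,0],[0,0,0,0]]'; python3 -c "
from h import *
go(.605,.215,.25,98.4)"
```

```text
time: 18.42
ee_pos: [0.4346, -0.2943, 0.0571]
time: 19.08
ee_pos: [0.4346, -0.2939, 0.0563]
eef_rot: [-0.181, 0.984, 0.0, 0.0]
ft_force: [0.2, 0.4, 1.3]
width: 0.0117
grip_force: 45.0
time: 19.75
ee_pos: [0.4366, -0.2953, 0.2538]
eef_rot: [-0.181, 0.984, -0.003, 0.004]
ft_force: [0.2, -0.7, -1.4]
width: 0.0115
grip_force: 45.0
t 19.8 tcp [ 0.4366 -0.2953  0.2538] tooly yaw 110.8 shift mm [-338.6  417.2    2.6] turn rad 0.216 w 0.0115 F [ 0.2 -0.7 -1.4] grip 44.982762364670634 j7 2.43
```

```bash
python3 -m pendant '[[-0.02,0.025,0,0],[-0.024,0.03,0,0],[-0.024,0.03,0,0],[-0.024,0.03,0,0],[-0.024,0.03,0,0],[-0.024,0.03,0,0],[-0.024,0.03,0,0],[-0.024,0.03,0,0]]' >/dev/null; python3 -m pendant '[[-0.024,0.03,0,0],[-0.024,0.03,0,0],[-0.024,0.03,0,0],[-0.024,0.03,0,0],[-0.024,0.03,0,0],[-0.024,0.03,0,0.1],[-0.006,0.002,0,0.116],[0,0,0,0]]' ; python3 -m pendant '[[0,0,0,0],[0,0,0,0]]' >/dev/null; python3 -c "
from h import *
go(.6011,.2425,.22,98.4)"
```

```text
time: 21.08
ee_pos: [0.6022, 0.2188, 0.2452]
eef_rot: [-0.073, 0.997, 0.001, -0.001]
ft_force: [0.7, -0.9, -1.4]
width: 0.0114
grip_force: 45.0
t 21.2 tcp [0.6026 0.2141 0.2461] tooly yaw 98.5 shift mm [-2.7 28.3 26.1] turn rad 0.002 w 0.0116 F [ 0.4 -0.3 -2.2] grip 44.98268472030759 j7 1.2
```

Look here to check rack-in-hand pose and rack 1 against model.

```bash
cat > ov.py <<'E'
from h import *
import sys
# overlay: held rack at tcp, placed racks (local poses from argv) ; out name
c=r.camera('wrist'); s=r.read_state(); im=c['img'].copy()
def dots(P,col):
    for p in proj(c,P): cv2.circle(im,tuple(int(round(a*8)) for a in p),8,col,-1,shift=3)
x,y,z=s['ee_pos']; Rm=R.from_quat(s['eef_rot']).as_matrix(); a=np.arctan2(Rm[1,1],Rm[0,1])-np.pi/2
o=np.array([x,y])+.012*np.array([-np.sin(a),np.cos(a)])
if 'h' in sys.argv[2]:
  for P in RACK[:2]+RACK[6:7]:
    Q=place(P,*o,a,z-.0565); dots(Q[Q[:,2]>z-.03],(255,0,0))
for q in sys.argv[3:]:
  X,Y=map(float,q.split(',')); w=s2w(X,Y)
  for P in RACK[:2]+RACK[6:]:
    Q=place(P,*w,SH[2],.07); dots(Q[Q[:,2]>.105],(0,255,0))
im=cv2.resize(im[90:315,170:470],(800,600),interpolation=cv2.INTER_CUBIC)
cv2.imwrite(sys.argv[1],im[:,:,::-1]); go(); print(w2s(*o))
E
python3 ov.py pics/o6.png h 60.5,107.8
```

```text
t 21.3 tcp [0.6027 0.2139 0.2463] tooly yaw 98.5 shift mm [0. 0. 0.] turn rad -0.0 w 0.0118 F [-0.2  0.1 -1.6] grip 44.98262847773731 j7 1.2
[58.35419634 25.97532852]
```

View pics/o6.png

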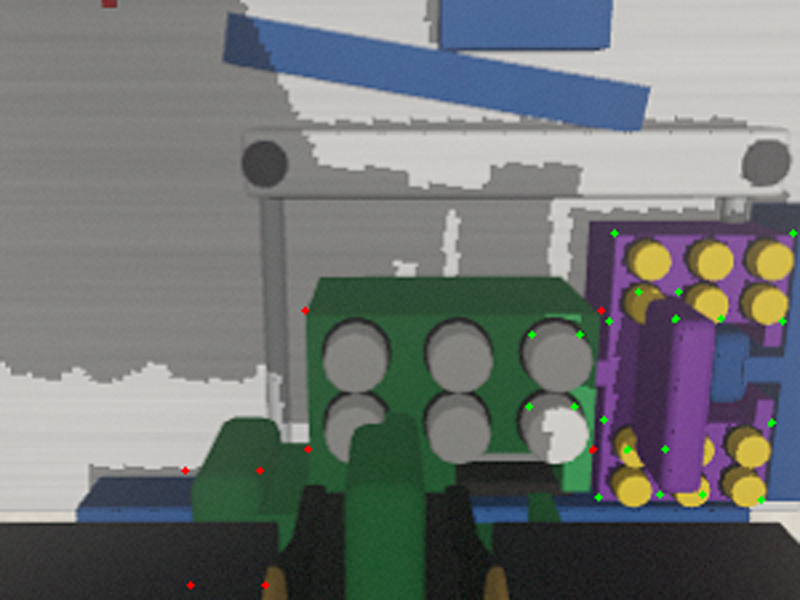

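```bash
python3 -m pendant '[[-0.001,0.014,0.02,0],[-0.001,0.014,0.02,0],[0,0,0.02,0],[0,0,0,0],[0,0,0,0],[0,0,0,0]]' |head -2;python3 -c "
from h import *
go(.6001,.2424,.127,98.4)"
```

```text
time: 21.8
ee_pos: [0.6014, 0.2423, 0.1879]
t 21.8 tcp [0.6014 0.2423 0.1879] tooly yaw 98.4 shift mm [ 1.4  0.3 60.9] turn rad -0.0 w 0.0114 F [ 0.8  0.1 -0.7] grip 44.982739398255944 j7 1.14
```

```bash
python3 -m pendant '[[0.001,0,0.015,0],[0,0,0.015,0],[0,0,0.01,0],[0,0,0,0],[0,0,0,0]]' ;python3 -c "
from h import *
go(.6001,.2424,.127,98.4)"
```

```text
time: 22.22
ee_pos: [0.6002, 0.2429, 0.1476]
eef_rot: [-0.073, 0.997, 0.0, 0.001]
ft_force: [-1.1, -0.0, -2.8]
width: 0.0117
grip_force: 45.0
t 22.2 tcp [0.6002 0.2429 0.1476] tooly yaw 98.4 shift mm [ 0.2 -0.5 20.6] turn rad 0.0 w 0.0117 F [-1.1 -0.  -2.8] grip 44.9978518858552 j7 1.13
```

```bash
python3 -m pendant '[[0,0,0.007,0],[0,0,0.007,0],[0,0,0.006,0],[0,0,0.001,0],[0,0,0,0],[0,0,0,0]]'; python3 -m pendant '[[0,0,0,0],[0,0,0,0],[0,0,0,0],[0,0,0,0],[0,0,0,0]]' 0.35
```

```text
time: 22.72
ee_pos: [0.598, 0.2424, 0.1332]
eef_rot: [-0.073, 0.997, -0.001, -0.0]
ft_force: [-39.5, -19.4, 61.1]
width: 0.0114
grip_force: 89.1
time: 23.13
ee_pos: [0.5975, 0.2485, 0.133]
eef_rot: [-0.075, 0.997, 0.003, 0.001]
ft_force: [-31.3, 1.2, 50.3]
width: 0.0294
grip_force: 30.9
```

```bash
python3 -m pendant '[[0,0,-0.004,0],[0,0,-0.005,0],[0,0,-0.01,0],[0,0,-0.03,0],[0,0,-0.03,0],[0,-0.02,-0.03,0],[0,-0.02,0,0],[0,0,0,0]]'; python3 ov.py pics/o7.png n 60.5,107.8 60.5,54.3
```

```text
time: 23.8
ee_pos: [0.6085, 0.199, 0.2377]
eef_rot: [-0.071, 0.997, -0.001, 0.003]
ft_force: [0.8, -1.2, -1.7]
width: 0.0301
grip_force: 0.0
t 23.9 tcp [0.6073 0.2007 0.2361] tooly yaw 98.2 shift mm [0. 0. 0.] turn rad -0.0 w 0.0305 F [0.6 0.1 0.1] grip 0.0 j7 1.21
[61.0482851  12.33675927]
```

View pics/o7.png

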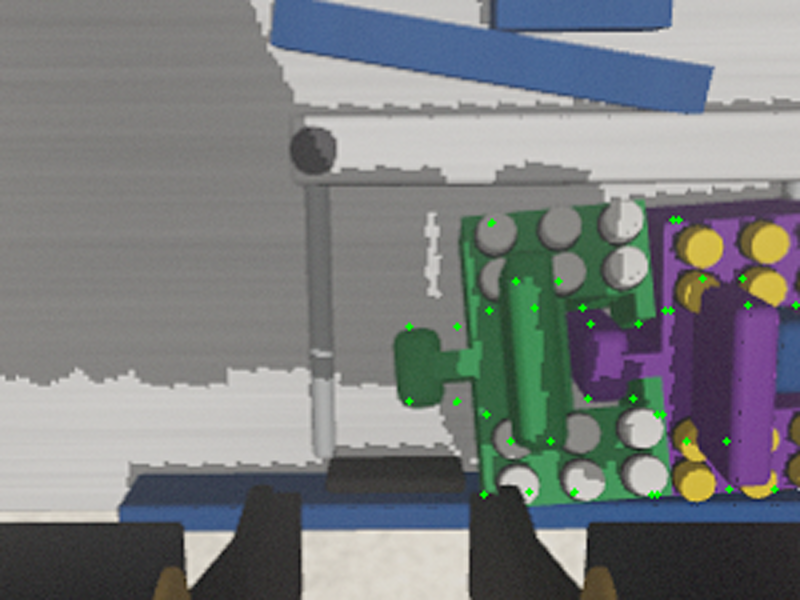

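```bash
python3 - <<'E'
from h import *
cs={n:r.camera(n) for n in ['scene','side','wrist']}
ms={n:rackmasks(n,cs[n]) for n in cs}
for k,x0 in (('rack_a',s2w(60,54)),('rack_c',s2w(60,107))):
  v=[(cs[n],ms[n][k]) for n in cs if k in ms[n]]
  for n in cs:
    if k in ms[n]: f=fit(k,[(cs[n],ms[n][k])],yaws=[8],z=.07,x0=x0)[0]; print(k,n,w2s(f[0],f[1]).round(1),f[2],f[3])
  for z in (.066,.07,.076,.082,.09):
    f=fit(k,[w for w in v],yaws=[8],z=z,x0=x0)[0]; print(k,z,w2s(f[0],f[1]).round(1),f[2],f[3])
c=cs['wrist']
# pads front top edge z=.092 at pixel; rail inner top edge z=.1
for p,z in [((395,458),.092),((395,490),.1),((300,503),.1),((395,527),.1)]:
  print(p,w2s(*ray(c,(170+p[0]*.375,90+p[1]*.375),z)[:2]).round(1))
E
```

```text
rack_a scene [31.8 54.6] 21.6 0.169
rack_a side [60.3 63.9] 25.9 0.121
rack_a wrist [62.4 51.9] 14.3 0.169
rack_a 0.066 [61.  53.8] 10.9 0.291
rack_a 0.07 [60.1 52.6] 12.2 0.25
rack_a 0.076 [59.5 51.6] 14.6 0.202
rack_a 0.082 [58.5 50. ] 16.8 0.19
rack_a 0.09 [57.  47.8] 18.5 0.212
rack_c scene [ 36.  115.2] 5.4 0.483
rack_c side [ 58.7 132.6] -7.5 0.609
rack_c wrist [ 60.6 107.4] 11.7 0.147
rack_c 0.066 [ 60.6 108.9] 11.6 0.446
rack_c 0.07 [ 59.7 107.5] 12.1 0.44
rack_c 0.076 [ 58.9 105.7] 11.4 0.445
rack_c 0.082 [ 57.4 105.9] 9.2 0.459
rack_c 0.09 [ 54.5 104.1] 9.7 0.479
(395, 458) [93.6  6.8]
(395, 490) [101.5   6.7]
(300, 503) [105.9 -23.5]
(395, 527) [114.2   6.8]
```

```bash
python3 - <<'E'
from h import *
c=r.camera('wrist')
f=lambda p:(170+p[0]*.375,90+p[1]*.375)
a,b=[ray(c,f(p),.155) for p in [(525,285),(538,440)]]
print(a,b,np.degrees(np.arctan2(*(b-a)[1::-1])),w2s(*a[:2]),w2s(*b[:2])); m=(a+b)/2
go(m[0],m[1],.14,98.4+4)
E
```

```text
[0.56586816 0.23282971 0.155     ] [0.6041567 0.2434884 0.155    ] 15.55603731521783 [24.70332029 38.13001624] [64.13816912 43.08105816]
t 24.2 tcp [0.6051 0.2045 0.234 ] tooly yaw 98.5 shift mm [14.9 36.3 94. ] turn rad -0.068 w 0.0306 F [-0.   0.   0.3] grip 0.0 j7 1.21
```

```bash
python3 - <<'E'
from h import *
gs(52,41.5,.142,95)
E
```

```text
t 24.2 tcp [0.6051 0.2045 0.234 ] tooly yaw 98.5 shift mm [ 7.3 37.1 92. ] turn rad -0.085 w 0.0306 F [-0.   0.   0.3] grip 0.0 j7 1.21
```

```bash
python3 -m pendant '[[0.004,0.019,0,-0.085],[0.003,0.018,0,0],[0,0,0.03,0],[0,0,0.03,0],[0,0,0.02,0],[0,0,0.012,0],[0,0,0,0]]' 0.42; python3 -m pendant '[[0,0,0,0],[0,0,0,0],[0,0,0,0],[0,0,0,0],[0,0,0,0],[0,0,0,0]]' 0 25; python3 -m pendant '[[0.003,0,-0.001,0],[0.003,0,-0.001,0],[0,0,0,0],[0,0,0,0]]';python3 -c "
from h import *
go();loc()"
```

```text
time: 24.78
ee_pos: [0.5903, 0.2383, 0.1394]
eef_rot: [-0.116, 0.993, -0.001, -0.002]
ft_force: [-0.8, -0.2, 0.2]
width: 0.0363
grip_force: 0.0
time: 25.28
ee_pos: [0.5921, 0.2386, 0.143]
eef_rot: [-0.116, 0.993, -0.0, 0.001]
ft_force: [-0.2, 0.2, 2.5]
width: 0.0117
grip_force: 24.9
time: 25.62
ee_pos: [0.5859, 0.2369, 0.1443]
eef_rot: [-0.116, 0.993, -0.0, 0.0]
ft_force: [3.2, -1.1, -2.8]
width: 0.0116
grip_force: 25.0
t 25.6 tcp [0.5859 0.2369 0.1443] tooly yaw 103.3 shift mm [0. 0. 0.] turn rad -0.0 w 0.0116 F [ 3.2 -1.1 -2.8] grip 24.977885987609625 j7 1.21
local [45.1 39.2] 0.1443
```

```bash
python3 -m pendant '[[0,0.001,0,0.085],[0,0,0,0]]'|sed -n 4p; python3 -m pendant '[[0,0,0,0],[0,0,0,0],[0,0,0,0],[0,0,0,0]]' 0.4; python3 -m pendant '[[0,0,-0.01,0],[0,0,-0.03,0],[0,-0.02,-0.03,0],[0,-0.02,-0.03,0],[0,0,0,0]]';python3 ov.py pics/o8.png n 60.5,107.8 57.5,54.3
```

```text
ft_force: [-0.2, -0.1, -1.8]
time: 26.12
ee_pos: [0.5856, 0.2384, 0.1444]
eef_rot: [-0.074, 0.997, 0.0, 0.0]
ft_force: [-1.0, 0.8, -0.0]
width: 0.0301
grip_force: 0.0
time: 26.53
ee_pos: [0.5949, 0.1953, 0.2519]
eef_rot: [-0.071, 0.997, 0.0, 0.005]
ft_force: [1.0, -0.6, -0.2]
width: 0.0347
grip_force: 0.0
t 26.6 tcp [0.5937 0.1969 0.2488] tooly yaw 98.2 shift mm [0. 0. 0.] turn rad -0.0 w 0.0349 F [ 0.7 -0.2 -0.7] grip 0.0 j7 1.22
[47.05186007 10.54575859]
```

View pics/o8.png

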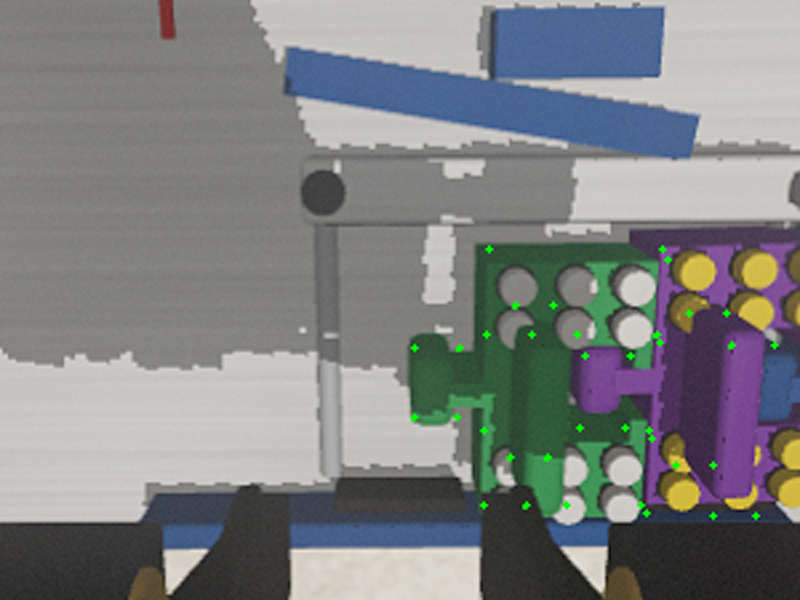

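```bash
cat > chk.py <<'E'
from h import *
import sys
P={'rack_c':(60,107.5),'rack_a':(57,54),'rack_b':(58,0.5)}
cs={n:r.camera(n) for n in ['scene','side','wrist']}
ms={n:rackmasks(n,cs[n]) for n in cs}
for k in sys.argv[1:]:
  for n in cs:
    if k in ms[n]:
      for z in (.07,.08): f=fit(k,[(cs[n],ms[n][k])],yaws=[8],z=z,x0=s2w(*P[k]))[0]; print(k,n,z,w2s(f[0],f[1]).round(1),f[2],f[3])
E
python3 chk.py rack_a rack_c
```

```text
rack_a scene 0.07 [55.2 52.2] 7.1 0.278
rack_a scene 0.08 [69.6 50.3] 6.5 0.286
rack_a side 0.07 [57.9 55.1] 6.3 0.09
rack_a side 0.08 [55.1 46. ] 5.8 0.099
rack_a wrist 0.07 [61.8 54.2] 8.7 0.111
rack_a wrist 0.08 [58.8 52.3] 9.1 0.163
rack_c scene 0.07 [ 40.5 112.1] 6.3 0.388
rack_c scene 0.08 [ 42.6 117.2] -2.7 0.388
rack_c side 0.07 [ 55.3 127.5] 4.8 0.549
rack_c side 0.08 [ 48.8 120.2] 21.6 0.557
rack_c wrist 0.07 [ 56.6 107.5] 8.8 0.194
rack_c wrist 0.08 [ 55.  103.4] 8.3 0.24
```

```bash
python3 -c "
from h import *
go(.637,-.236,.27,2.5)
c=r.camera('side'); 
for k in ['reagent','pipette','stain_jar']:
  for o in r.outline_of(k,'side')[:1]: b=o['bbox']; print(k,o['score'],ray(c,(b[0],b[1]),.05 if k!='pipette' else .01).round(3))
"
```

```text
t 26.9 tcp [0.5907 0.1994 0.2432] tooly yaw 98.5 shift mm [  18.7 -437.5  -26.8] turn rad -1.466 w 0.035 F [ 0.1 -0.2  0.5] grip 0.0 j7 1.22
reagent 0.83 [ 0.762 -0.008  0.05 ]
pipette 0.88 [ 0.747 -0.265  0.01 ]
stain_jar 0.94 [0.527 0.514 0.05 ]
```

```bash
python3 -m pendant '[[0,-0.037,-0.02,0],[0.002,-0.04,-0.005,0],[0.002,-0.04,0,0],[0.002,-0.04,0,0],[0.002,-0.04,0,0],[0.002,-0.04,0,0],[0.002,-0.04,0,0],[0.002,-0.04,0,0]]' 0.45 >/dev/null; python3 -m pendant '[[0.002,-0.04,0,0],[0.002,-0.04,0,0],[0.001,-0.04,0,0.12],[0,0,0,0.12],[0,0,0,0.12],[0,0,0,0.12],[0,0,0,0.12],[0,0,0,0.12]]' >/dev/null; python3 -m pendant '[[0,0,0,0.12],[0,0,0,0.12],[0,0,0,0.12],[0,0,0,0.12],[0,0,0,0.12],[0,0,0,0.12],[0,0,0,0.12],[0,0,0,0.12]]' >/dev/null; python3 -m pendant '[[0,0,0,0],[0,0,0,0],[0,0,0,0]]' >/dev/null; python3 wl.py rack_b;  python3 -c "
from h import *
go(.633,-.146,.056,2.5)"
```

```text
rack_b ['wrist', 'scene', 'side']
wrist 0.6475 -0.1445 -87.7 0.073 mask px 4371 rows 156
ext 0.645 -0.1453 -87.8 0.098
t 29.6 tcp [ 0.6366 -0.236   0.2691] tooly yaw 2.2 shift mm [ 9.010e+01 -2.000e-01  2.131e+02] turn rad -0.005 w 0.0395 F [-0.2  0.5 -0.3] grip 0.0 j7 0.34
```

```bash
python3 -m pendant '[[0.03,0.001,0,0],[0.03,0,0,0],[0.031,0,0.033,0],[0,0,0.04,0],[0,0,0.04,0],[0,0,0.04,0],[0,0,0.04,0],[0,0,0.018,0]]'|head -2; python3 -m pendant '[[0,0,0,0],[0,0,0,0]]'|head -2; python3 -c "
from h import *
go(.6345,-.1452,.0565,2.3)"
```

```text
time: 30.3
ee_pos: [0.6314, -0.1469, 0.0552]
time: 30.47
ee_pos: [0.6341, -0.1474, 0.0606]
t 30.5 tcp [ 0.6341 -0.1474  0.0606] tooly yaw 2.2 shift mm [2.2 0.5 4.1] turn rad -0.002 w 0.0392 F [ 0.7 -0.9  1.7] grip 0.0 j7 0.2
```

```bash
python3 -m pendant '[[0.002,0,0.004,0],[0,0,0,0],[0,0,0,0]]' | head -2;python3 -m pendant '[[0,0,0,0],[0,0,0,0],[0,0,0,0],[0,0,0,0],[0,0,0,0],[0,0,0,0],[0,0,0,0],[0,0,0,0]]' 0 45; python3 -m pendant '[[0,0,0,0],[0,0,-0.01,0],[0,0,-0.03,0],[0,0,-0.04,0],[0,0,-0.04,0],[0,0,-0.04,0],[0,0,-0.03,-0.12],[0,0,0,-0.12]]'; python3 -m pendant '[[0,0,0,-0.12],[0,0,0,-0.12],[0,0,0,-0.12],[0,0,0,-0.12],[0,0,0,-0.12],[0,0,0,-0.12],[0,0,0,-0.12],[0,0,0,-0.12]]' >/dev/null; python3 -m pendant '[[0,0,0,-0.12],[0,0,0,-0.12],[0,0,0,-0.12],[0,0,0,-0.12],[0,0,0,0],[0,0,0,0]]' >/dev/null; python3 -c "
from h import *
gs(57.5,-35,.25,90)"
```

```text
time: 30.72
ee_pos: [0.6353, -0.1453, 0.0584]
time: 31.38
ee_pos: [0.6343, -0.1455, 0.0568]
eef_rot: [0.694, 0.72, 0.0, 0.0]
ft_force: [0.8, -0.1, 1.1]
width: 0.0116
grip_force: 45.0
time: 32.05
ee_pos: [0.6366, -0.1459, 0.2555]
eef_rot: [0.6, 0.8, 0.002, 0.005]
ft_force: [0.3, -0.6, -1.4]
width: 0.0116
grip_force: 45.0
t 33.2 tcp [ 0.634  -0.1455  0.247 ] tooly yaw 98.2 shift mm [-19.6 311.2  -3. ] turn rad -0.003 w 0.0118 F [-0.  -0.1 -0.6] grip 44.99791187234223 j7 1.81
```

```bash
python3 -m pendant '[[-0.002,0.03,0,0],[-0.002,0.04,0,0],[-0.002,0.04,0,0],[-0.002,0.04,0,0],[-0.003,0.04,0,0],[-0.003,0.04,0,0],[-0.003,0.04,0,0],[-0.003,0.04,0,0]]' >/dev/null; python3 -m pendant '[[0,0,0,0],[0,0,0,0]]' >/dev/null; python3 ov.py pics/o9.png h 59,107.5 57.5,54.2;  python3 -c "
from h import *
gs(58,-11.3,.19,90)"
```

```text
t 34.1 tcp [0.6083 0.1649 0.2468] tooly yaw 98.3 shift mm [0. 0. 0.] turn rad -0.0 w 0.0116 F [ 0.2 -0.5 -1.8] grip 44.99830218963325 j7 1.29
[ 56.74939394 -23.24178915]
t 34.1 tcp [0.6083 0.1649 0.2468] tooly yaw 98.3 shift mm [-1.2 24.  56.7] turn rad -0.001 w 0.0116 F [ 0.2 -0.5 -1.8] grip 44.99830218963325 j7 1.29
```

View pics/o9.png

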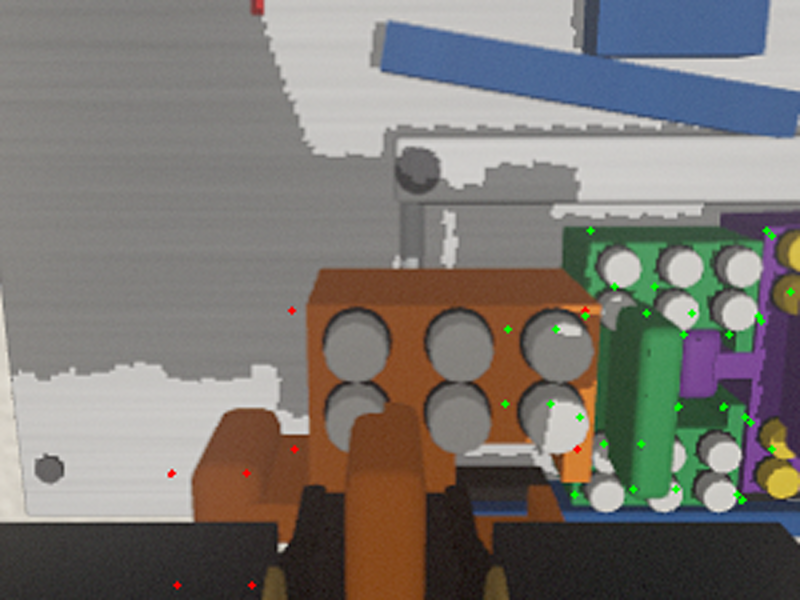

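```bash
python3 -m pendant '[[-0.001,0.012,0.02,0],[0,0.012,0.02,0],[0,0,0.017,0],[0,0,0,0],[0,0,0,0],[0,0,0,0],[0,0,0,0]]'|head -2; python3 -c "
from h import *
gs(58.3,-11.3,.127,90)"
```

```text
time: 34.68
ee_pos: [0.607, 0.1872, 0.1914]
t 34.7 tcp [0.607  0.1872 0.1914] tooly yaw 98.3 shift mm [ 0.6  1.7 64.4] turn rad -0.002 w 0.0118 F [-0.1  0.1 -0.9] grip 44.99851224012673 j7 1.24
```

```bash
python3 -m pendant '[[0.001,0.0015,0.012,0],[0,0,0.012,0],[0,0,0.01,0],[0,0,0,0],[0,0,0,0]]'; python3 -c "
from h import *
gs(58.3,-11.3,.127,90)"
```

```text
time: 35.1
ee_pos: [0.6042, 0.189, 0.1545]
eef_rot: [-0.074, 0.997, -0.0, -0.001]
ft_force: [0.0, 0.1, -1.3]
width: 0.0118
grip_force: 45.0
t 35.1 tcp [0.6042 0.189  0.1545] tooly yaw 98.4 shift mm [-2.2 -0.4 27.5] turn rad 0.001 w 0.0118 F [ 0.   0.1 -1.3] grip 44.998828154057264 j7 1.23
```

```bash
python3 -m pendant '[[0,0,0.006,0],[0,0,0.006,0],[0,0,0,0],[0,0,0,0]]'; python3 -m pendant '[[0,0,0.005,0],[0,0,0.005,0],[0,0,0,0],[0,0,0,0]]'
```

```text
time: 35.43
ee_pos: [0.6045, 0.1894, 0.1433]
eef_rot: [-0.074, 0.997, -0.0, -0.0]
ft_force: [0.2, -1.0, -2.1]
width: 0.0115
grip_force: 45.0
time: 35.77
ee_pos: [0.6045, 0.1894, 0.1333]
eef_rot: [-0.074, 0.997, -0.0, -0.0]
ft_force: [-0.0, 0.2, -1.2]
width: 0.0117
grip_force: 45.0
```

```bash
python3 -m pendant '[[0,0,0.005,0],[0,0,0.002,0],[0,0,0,0],[0,0,0,0]]'; python3 -m pendant '[[0,0,0,0],[0,0,0,0],[0,0,0,0],[0,0,0,0],[0,0,0,0]]' 0.4;  python3 -m pendant '[[0,0,-0.01,0],[0,0,-0.03,0],[0,-0.02,-0.04,0],[0,-0.04,-0.03,0],[0,-0.04,0,0],[0,0,0,0],[0,0,0,0]]'|head -2; python3 chk.py rack_a rack_b; python3 - <<'E'
from h import *
go(.62,-.36,.26,0)
E
python3 wl.py wedge
```

```text
time: 36.1
ee_pos: [0.6049, 0.1894, 0.1268]
eef_rot: [-0.074, 0.997, 0.0, 0.0]
ft_force: [0.1, 0.4, 0.3]
width: 0.0118
grip_force: 45.0
time: 36.52
ee_pos: [0.6048, 0.1894, 0.1267]
eef_rot: [-0.074, 0.997, 0.0, 0.0]
ft_force: [-0.6, 0.2, 0.0]
width: 0.0326
grip_force: 0.0
time: 37.1
ee_pos: [0.619, 0.095, 0.23]
rack_a scene 0.07 [33.5 57.8] 8.3 0.307
rack_a scene 0.08 [40.1 55.8] 7.4 0.318
rack_a side 0.07 [50.8 73.8] 2.1 0.559
rack_a side 0.08 [42.5 77.2] 24.6 0.567
rack_a wrist 0.07 [52.3 55. ] 9.4 0.261
rack_a wrist 0.08 [50.9 48.4] 10.2 0.305
rack_b scene 0.07 [48.1 -0.4] 7.6 0.239
rack_b scene 0.08 [63.  -2.4] 6.8 0.251
rack_b side 0.07 [54.1  4.2] 8.3 0.124
rack_b side 0.08 [51.1 -5.2] 8.3 0.144
rack_b wrist 0.07 [56.6  1. ] 9.3 0.078
rack_b wrist 0.08 [54.3 -3.4] 9.3 0.132
t 37.4 tcp [0.618  0.0997 0.2288] tooly yaw 98.5 shift mm [  66.3 -454.9  -31.3] turn rad -1.422 w 0.0347 F [ 1.  -0.2 -1.1] grip 0.0 j7 1.4
wedge ['scene', 'side']
ext 0.6099 -0.4233 -1.5 0.086
```

```bash
python3 -m pendant '[[0.007,-0.036,-0.01,0],[0.008,-0.04,0,0],[0.008,-0.04,0,0],[0.008,-0.04,0,0],[0.008,-0.04,0,0],[0.008,-0.04,0,0],[0.008,-0.04,0,0],[0.008,-0.04,0,0]]' 0.5 >/dev/null; python3 -m pendant '[[0.008,-0.04,0,0],[0.008,-0.04,0,0],[0.008,-0.04,0,0],[0.006,-0.036,0,0.12],[0,0,0,0.12],[0,0,0,0.12],[0,0,0,0.12],[0,0,0,0.12]]' >/dev/null; python3 -m pendant '[[0,0,0,0.12],[0,0,0,0.12],[0,0,0,0.12],[0,0,0,0.12],[0,0,0,0.12],[0,0,0,0.12],[0,0,0,0.12],[0,0,0,0.12]]' >/dev/null; python3 -m pendant '[[0,0,0,0.12],[0,0,0,0.12],[0,0,0,0.06],[0,0,0,0],[0,0,0,0]]' >/dev/null; python3 wl.py wedge;  python3 -c "
from h import *
go(.5967,-.3835,.043,-1)"
```

```text
wedge ['wrist', 'scene', 'side']
wrist 0.6125 -0.4241 -0.3 0.045 mask px 2823 rows 247
ext 0.6095 -0.4231 -1.8 0.148
t 40.4 tcp [ 0.5955 -0.3821  0.239 ] tooly yaw -8.1 shift mm [ -1.2   1.4 196. ] turn rad -0.124 w 0.0436 F [-0.4 -0.   0.5] grip 0.0 j7 0.42
```

```bash
python3 -m pendant '[[-0.001,0.001,0,-0.12],[0,0.001,0.036,0],[0,0,0.04,0],[0,0,0.04,0],[0,0,0.04,0],[0,0,0.03,0],[0,0,0,0],[0,0,0,0]]'|head -2; python3 -c "
from h import *
go(.597,-.3835,.043,-.8)"
```

```text
time: 41.08
ee_pos: [0.5966, -0.3829, 0.0521]
t 41.1 tcp [ 0.5966 -0.3829  0.0521] tooly yaw -1.2 shift mm [-0.6  0.4  9.1] turn rad -0.008 w 0.0436 F [0.3 0.8 1.4] grip 0.0 j7 0.54
```

```bash
python3 -m pendant '[[-0.001,0,0.009,0],[0,0,0,0],[0,0,0,0]]' | head -2;python3 -m pendant '[[0,0,0,0],[0,0,0,0],[0,0,0,0],[0,0,0,0],[0,0,0,0],[0,0,0,0],[0,0,0,0],[0,0,0,0]]' 0 55; python3 -m pendant '[[0,0,0,0],[0,0,-0.01,0],[0,0,-0.03,0],[0,0,-0.04,0],[0,0,-0.04,0],[0,0,-0.04,0],[0,0,-0.03,0],[0,0,0,0]]'; python3 -m pendant '[[0,0,0,0],[0,0,0,0]]' >/dev/null; python3 -c "
from h import *
print(s2w(-27,-126));gs(-27,-126,.2,0)"
```

```text
time: 41.33
ee_pos: [0.5982, -0.3849, 0.0458]
time: 42.0
ee_pos: [0.5974, -0.3843, 0.0441]
eef_rot: [0.715, 0.699, 0.0, 0.0]
ft_force: [-0.6, 0.6, 1.3]
width: 0.0154
grip_force: 55.0
time: 42.67
ee_pos: [0.5994, -0.3858, 0.2431]
eef_rot: [0.715, 0.699, 0.002, 0.006]
ft_force: [0.9, -0.4, -0.6]
width: 0.0157
grip_force: 55.0
[0.53869611 0.06290744]
t 42.8 tcp [ 0.597  -0.3841  0.2333] tooly yaw -1.3 shift mm [445.6 -68.1  33.6] turn rad -0.169 w 0.0155 F [ 0.  -0.5 -1.8] grip 54.95446566492319 j7 0.53
```

```bash
python3 -m pendant '[[0.025,-0.005,0,0],[0.038,-0.006,0,0],[0.038,-0.006,0,0],[0.038,-0.006,0,0],[0.038,-0.006,0,0],[0.038,-0.006,0,0],[0.038,-0.006,0,0],[0.038,-0.006,0,0]]' >/dev/null; python3 -m pendant '[[0.038,-0.006,0,0],[0.038,-0.006,0,0],[0.038,-0.006,0,0],[0.038,-0.005,0,-0.085],[0,0,0.02,-0.085],[0,0,0,0],[0,0,0,0],[0,0,0,0]]'; python3 -c "
from h import *
gs(-27.3,-130,.118,0)"
```

```text
time: 44.17
ee_pos: [0.537, 0.0587, 0.2137]
eef_rot: [0.655, 0.756, -0.001, -0.0]
ft_force: [1.1, -0.1, -0.4]
width: 0.0158
grip_force: 55.0
t 44.2 tcp [0.537  0.0587 0.2137] tooly yaw 8.2 shift mm [-0.   2.1 95.7] turn rad -0.003 w 0.0158 F [ 1.1 -0.1 -0.4] grip 54.95446650311351 j7 -0.06
```

```bash
python3 -m pendant '[[0,0.001,0.03,0],[0,0.001,0.03,0],[0,0,0.02,0],[0,0,0.013,0],[0,0,0,0],[0,0,0,0],[0,0,0,0]]'; python3 - <<'E'
from h import *
gs(-27.3,-130,.1155,0);loc()
c=r.camera('wrist');im=c['img'].copy()
def dots(P,col):
    for p in proj(c,P): cv2.circle(im,tuple(int(round(a*8)) for a in p),8,col,-1,shift=3)
s=r.read_state();x,y=w2s(*s['ee_pos'][:2]);X=x+15;Y=y-40;z=s['ee_pos'][2]-.0441+.028
dots([[*s2w(X,Y+120),z],[*s2w(X-14,Y+120),z]],(255,0,0))
dots([[*s2w(-11,-30),.096],[*s2w(-11,60),.096],[*s2w(-27.5,-35),.096],[*s2w(-7.5,90),.096]],(0,255,0))
im=cv2.resize(im[70:370,150:550],(800,600),interpolation=cv2.INTER_CUBIC)
cv2.imwrite('pics/o10.png',im[:,:,::-1])
E
```

```text
time: 44.75
ee_pos: [0.5401, 0.0599, 0.1224]
eef_rot: [0.654, 0.757, 0.001, 0.001]
ft_force: [0.2, 1.1, -0.9]
width: 0.0154
grip_force: 55.0
t 44.8 tcp [0.5401 0.0599 0.1224] tooly yaw 8.4 shift mm [-0.8 -1.2  6.9] turn rad -0.001 w 0.0154 F [ 0.2  1.1 -0.9] grip 54.95443004183471 j7 -0.07
local [ -26.1 -129.2] 0.1224
```

View pics/o10.png

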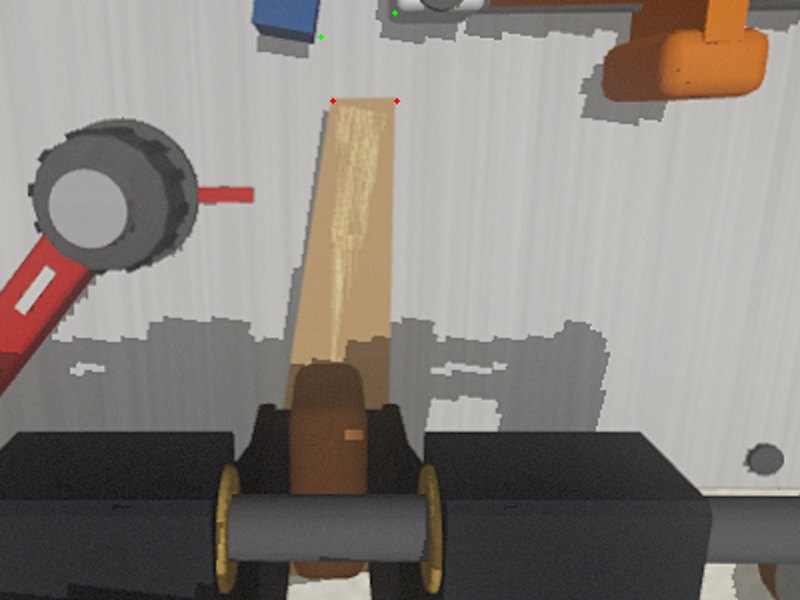

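```bash
python3 -m pendant '[[0,-0.0023,0.005,0],[0.008,0,0,0],[0.008,0,0,0],[0.008,0,0,0],[0,0,0,0],[0,0,0,0]]'; python3 -c "
from h import *
gs(-28.5,-100,.1145,0);loc()"
```

```text
time: 45.3
ee_pos: [0.5338, 0.0852, 0.1165]
eef_rot: [0.652, 0.758, 0.001, 0.0]
ft_force: [3.4, 1.2, -0.9]
width: 0.0154
grip_force: 55.0
t 45.3 tcp [0.5338 0.0852 0.1165] tooly yaw 8.6 shift mm [3.3 0.1 2. ] turn rad 0.003 w 0.0154 F [ 3.4  1.2 -0.9] grip 55.003003953024745 j7 -0.12
local [ -28.6 -103.3] 0.1165
```

```bash
python3 -m pendant '[[0.006,0.001,0.002,0],[0.006,0.001,0,0],[0.006,0.001,0,0],[0.006,0.001,0,0],[0,0,0,0]]'; python3 -m pendant '[[0.006,0.001,0,0],[0.006,0.001,0,0],[0.006,0.001,0,0],[0.006,0.001,0,0],[0,0,0,0]]';python3 -c "
from h import *
loc()"
```

```text
time: 45.72
ee_pos: [0.5342, 0.1092, 0.1141]
eef_rot: [0.653, 0.758, 0.0, 0.0]
ft_force: [3.9, -0.1, -0.6]
width: 0.0157
grip_force: 55.0
time: 46.13
ee_pos: [0.5346, 0.1328, 0.1142]
eef_rot: [0.653, 0.758, 0.0, 0.001]
ft_force: [5.0, -2.5, 0.1]
width: 0.0159
grip_force: 55.0
local [-20.8 -56.2] 0.1142
```

```bash
python3 -m pendant '[[0.006,0.001,0,0],[0.006,0.001,0,0],[0.006,0.001,0,0],[0.006,0.001,0,0],[0,0,0,0]]'; python3 -m pendant '[[0.005,0.001,0,0],[0.005,0.001,0,0],[0,0,0,0],[0,0,0,0]]';python3 -c "
from h import *
loc()"
```

```text
time: 46.55
ee_pos: [0.535, 0.1568, 0.1142]
eef_rot: [0.653, 0.757, -0.0, 0.001]
ft_force: [4.2, -3.2, 1.6]
width: 0.0158
grip_force: 55.0
time: 46.88
ee_pos: [0.5352, 0.1664, 0.1141]
eef_rot: [0.653, 0.757, -0.001, 0.0]
ft_force: [1.1, -5.1, 2.7]
width: 0.0157
grip_force: 55.0
local [-15.4 -23.1] 0.1141
```

```bash
python3 -m pendant '[[0.004,0.001,0,0],[0.004,0.001,0,0],[0,0,0,0],[0,0,0,0]]'; python3 -m pendant '[[0.003,0.0005,0,0],[0,0,0,0],[0,0,0,0]]';python3 -c "
from h import *
loc()"
```

```text
time: 47.22
ee_pos: [0.5353, 0.1717, 0.1141]
eef_rot: [0.654, 0.757, -0.003, 0.001]
ft_force: [-4.0, -15.1, 10.2]
width: 0.0154
grip_force: 55.0
time: 47.47
ee_pos: [0.5354, 0.173, 0.1141]
eef_rot: [0.654, 0.756, -0.004, 0.001]
ft_force: [-5.4, -19.4, 13.1]
width: 0.0156
grip_force: 55.0
local [-14.2 -16.6] 0.1141
```

```bash
python3 -m pendant '[[-0.002,0,0,0],[0,0,0,0],[0,0,0,0],[0,0,0,0],[0,0,0,0]]' 0.3; python3 -m pendant '[[0,0,-0.02,0],[0,0,-0.03,0],[-0.025,0,0,0],[-0.03,0,0,0],[-0.03,0,0,0],[0,0,0,0],[0,0,0,0]]' 0 30|head -2;  python3 -c "
from h import *
gs(-16,-98,.094,0);loc()"
```

```text
time: 47.88
ee_pos: [0.5359, 0.1771, 0.1138]
eef_rot: [0.653, 0.758, 0.0, -0.0]
ft_force: [0.5, 0.3, -0.8]
width: 0.0254
grip_force: 0.0
time: 48.47
ee_pos: [0.549, 0.0906, 0.164]
t 48.5 tcp [0.549  0.0906 0.164 ] tooly yaw 8.3 shift mm [ 2.1 -3.2 70. ] turn rad -0.002 w 0.0006 F [0.2 0.8 0.2] grip 0.0 j7 -0.12
local [ -12.8 -100.1] 0.164
```

```bash
python3 -m pendant '[[0,-0.003,0.03,0],[0,0,0.025,0],[0,0,0.015,0],[0,0,0,0],[0,0,0,0]]'|head -5; python3 -m pendant '[[0.01,0,0,0],[0.01,0,0,0],[0,0,0,0],[0,0,0,0]]'|head -5; python3 -c "
from h import *
loc()"
```

```text
time: 48.88
ee_pos: [0.5452, 0.093, 0.0937]
eef_rot: [0.652, 0.758, -0.0, -0.001]
ft_force: [-0.0, 0.2, 1.3]
width: 0.0003
time: 49.22
ee_pos: [0.543, 0.1132, 0.0949]
eef_rot: [0.652, 0.758, 0.001, 0.0]
ft_force: [-0.1, -0.2, 0.1]
width: 0.0007
local [-15.4 -76.9] 0.0949
```

```bash
python3 -m pendant '[[0.006,0,0,0],[0.004,0,0,0],[0,0,0,0],[0,0,0,0]]'|head -5; python3 -m pendant '[[0.003,0,0,0],[0,0,0,0],[0,0,0,0]]'|head -5; python3 -c "
from h import *
loc()"
```

```text
time: 49.55
ee_pos: [0.5413, 0.1215, 0.094]
eef_rot: [0.653, 0.757, 0.0, -0.0]
ft_force: [0.2, 0.2, -0.5]
width: 0.0004
time: 49.8
ee_pos: [0.5412, 0.1222, 0.094]
eef_rot: [0.654, 0.757, -0.001, 0.001]
ft_force: [0.9, -6.9, 0.6]
width: 0.0006
local [-15.8 -67.7] 0.094
```

```bash
for i in 1 2; do :; done; python3 -m pendant '[[0.003,0,0,0],[0.003,0,0,0],[0,0,0,0],[0,0,0,0]]'|sed -n '2p;4p'; python3 -m pendant '[[0.002,0,0,0],[0,0,0,0],[0,0,0,0]]'|sed -n '2p;4p'; python3 -c "
from h import *
loc()"
```

```text
ee_pos: [0.5412, 0.1237, 0.0939]
ft_force: [2.3, -19.2, 3.3]
ee_pos: [0.5412, 0.1245, 0.0939]
ft_force: [3.7, -22.9, 3.5]
local [-15.6 -65.4] 0.0939
```

```bash
python3 -m pendant '[[0.002,0,0,0],[0,0,0,0],[0,0,0,0]]'|sed -n '2p;4p'; python3 -m pendant '[[-0.01,0,0,0],[-0.02,0,0,0],[-0.03,0,-0.02,0],[-0.02,0,-0.04,0],[0,0,-0.04,0],[0,0,-0.04,0],[0,0,0,0],[0,0,0,0]]'|head -2; python3 - <<'E'
from h import *
loc()
cs={n:r.camera(n) for n in ['scene','side','wrist']}
for n in cs:
    m,s=mask('wedge',n)
    if m is not None: f=fit('wedge',[(cs[n],m)],yaws=[8],z=.07,x0=s2w(0,-55))[0]; print(n,s,m.sum(),w2s(f[0],f[1]).round(1),f)
E
python3 chk.py rack_a rack_b rack_c
```

```text
ee_pos: [0.5412, 0.1256, 0.0939]
ft_force: [3.8, -26.3, 3.1]
time: 51.3
ee_pos: [0.5523, 0.0568, 0.2339]
local [ -14.5 -134. ] 0.2339
scene 0.55 335 [ -1.8 -52. ] (np.float64(0.5528), np.float64(0.1398), np.float64(15.4), np.float64(0.578))
side 0.69 320 [ -4.9 -50. ] (np.float64(0.5495), np.float64(0.1413), np.float64(3.9), np.float64(0.308))
wrist 0.76 4828 [  1.2 -53.4] (np.float64(0.556), np.float64(0.1388), np.float64(8.6), np.float64(0.011))
rack_a scene 0.07 [38.2 57.6] 3.5 0.401
rack_a scene 0.08 [49.  56.1] 0.9 0.407
rack_a wrist 0.07 [70.  60.1] 7.5 0.325
rack_a wrist 0.08 [66.5 57.8] 8.8 0.346
rack_b scene 0.07 [53.9 -0.3] 2.8 0.341
rack_b scene 0.08 [70.1 -3.2] 2.7 0.356
rack_b side 0.07 [65.  -5.6] -9.7 0.432
rack_b side 0.08 [ 56.1 -10.4] 1.0 0.467
rack_b wrist 0.07 [64.5  0.4] 9.5 0.1
rack_b wrist 0.08 [60.7 -0.2] 8.4 0.134
rack_c scene 0.07 [ 25.1 122.1] 1.1 0.392
rack_c scene 0.08 [ 41.7 119.4] -3.6 0.402
```

```bash
python3 - <<'E'
from h import *
c=r.camera('side')
t=ray(c,(273,252.5),.127);p=ray(c,(284.5,243),.118); print('tab',w2s(*t[:2]),'piv',w2s(*p[:2]))
KE=lambda th:[box(0,80,-7,7,74,94),box(50,70,-7,7,94,127)]
w=r.camera('wrist')
for n,c in (('wrist',w),('side',c)):
  hsv=cv2.cvtColor(c['img'],cv2.COLOR_RGB2HSV)
  m=((hsv[...,0]<6)|(hsv[...,0]>174))&(hsv[...,1]>150)&(hsv[...,2]>50)
  L=r.outline_of('keeper',n)
  print(n,m.sum(),L and (L[0]['score'],L[0]['bbox'],L[0]['mask'].sum()))
  if L:
    m=L[0]['mask']
    best=[]
    for piv in [(-80,-73),(-77,-72)]:
      o=s2w(*piv)
      for phi in np.arange(1.2,2.51,.05):
        k=render(c,KE(0)+[box(-17,17,-17,17,70,115)],o[0],o[1],SH[2]-phi); best.append((round((k&m).sum()/(k|m).sum(),3),piv,round(phi,2)))
    print(sorted(best)[-4:])
E
```

```text
tab [-121.40868145 -116.2431909 ] piv [-85.60666673 -87.57433055]
wrist 1045 (0.65, [329.8, 126.1, 373.6, 252.2], np.int64(67310))
[(np.float64(0.073), (-77, -72), np.float64(1.3)), (np.float64(0.073), (-77, -72), np.float64(1.35)), (np.float64(0.074), (-80, -73), np.float64(1.25)), (np.float64(0.074), (-80, -73), np.float64(1.3))]
side 199 (0.84, [277.4, 258.6, 19.5, 33.3], np.int64(304))
[(np.float64(0.455), (-80, -73), np.float64(2.25)), (np.float64(0.456), (-80, -73), np.float64(2.35)), (np.float64(0.461), (-77, -72), np.float64(2.35)), (np.float64(0.465), (-80, -73), np.float64(2.3))]
```

```bash
python3 -m pendant '[[0.009,-0.031,0,0],[0.009,-0.031,0,0],[0.009,-0.032,0,0],[0.008,-0.032,0.02,0],[0,0,0.04,0],[0,0,0.03,0],[0,0,0,0],[0,0,0,0]]' 0 30|head -5; python3 -c "
from h import *
gs(-140,-99.5,.1185,0);loc()"
```

```text
time: 52.77
ee_pos: [0.4206, 0.0724, 0.1411]
eef_rot: [0.653, 0.757, -0.001, -0.001]
ft_force: [0.4, -0.3, 0.4]
width: 0.0003
t 52.8 tcp [0.4206 0.0724 0.1411] tooly yaw 8.5 shift mm [-0.1  2.5 22.6] turn rad 0.001 w 0.0003 F [ 0.4 -0.3  0.4] grip 0.0 j7 -0.13
local [-142.4  -99.4] 0.1411
```

```bash
python3 -m pendant '[[0,0.001,0.022,0],[0,0,0,0],[0,0,0,0]]' |sed -n '2p;4p'; python3 -m pendant '[[-0.01,0.01,0,0],[-0.011,0.01,0,0],[-0.006,0.01,0,0],[-0.006,0.011,0,0],[-0.003,0.011,0,0],[-0.002,0.011,0,0],[0,0,0,0]]'|sed -n '2p;4p'; python3 -c "
from h import *
gs(-79,-136.7,.1185,0);loc()"
```

```text
ee_pos: [0.4228, 0.0728, 0.1205]
ft_force: [0.1, 0.3, -0.0]
ee_pos: [0.4926, 0.0432, 0.1196]
ft_force: [-0.1, 0.9, -0.9]
t 53.6 tcp [0.4926 0.0432 0.1196] tooly yaw 8.4 shift mm [ 2.  -3.5  1.1] turn rad -0.0 w 0.0004 F [-0.1  0.9 -0.9] grip 0.0 j7 -0.05
local [ -75.5 -138.7] 0.1196
```

```bash
cat > kp.py <<'E'
from h import *
KE=[box(0,80,-7,7,74,94),box(50,70,-7,7,94,127),box(-17,17,-17,17,70,115)]
for n in ('side','scene'):
  c=r.camera(n); L=r.outline_of('keeper',n)
  if not L: print(n,'none'); continue
  m=L[0]['mask']; hsv=cv2.cvtColor(c['img'],cv2.COLOR_RGB2HSV)
  best=[]
  for piv in [(-80,-73),(-77,-72)]:
    o=s2w(*piv)
    for phi in np.arange(-.2,2.51,.05):
      k=render(c,KE,o[0],o[1],SH[2]-phi); best.append((float(round((k&m).sum()/(k|m).sum(),3)),piv,float(round(phi,2))))
  red=((hsv[...,0]<6)|(hsv[...,0]>174))&(hsv[...,1]>150)&(hsv[...,2]>50)&cv2.dilate(m.astype(np.uint8),np.ones((5,5))).astype(bool)
  v,u=np.nonzero(red); print(n,L[0]['score'],L[0]['bbox'],'red centroid local',w2s(*ray(c,(u.mean(),v.mean()),.1)[:2]).round(1) if len(u) else None,sorted(best)[-3:])
E
python3 kp.py
```

```text
side 0.44 [291.3, 258.4, 30.4, 31.1] red centroid local [ -58.5 -138.7] [(0.192, (-80, -73), 1.2), (0.193, (-77, -72), 1.3), (0.195, (-80, -73), 1.25)]
scene 0.52 [333.8, 220.9, 34.8, 19.6] red centroid local [ -50.9 -122.8] [(0.511, (-77, -72), 1.2), (0.513, (-80, -73), 1.25), (0.516, (-80, -73), 1.15)]
```

```bash
python3 -m pendant '[[0.003,0.011,0,0],[0.004,0.011,0,0],[0.008,0.011,0,0],[0.009,0.011,0,0],[0.009,0.006,0,0],[0.01,0.005,0,0],[0,0,0,0]]'|sed -n '2p;4p'; python3 -c "
from h import *
gs(-18,-90,.1185,0);loc()"; python3 kp.py
```

```text
ee_pos: [0.5383, 0.0976, 0.1194]
ft_force: [-0.9, 0.9, 0.4]
t 54.4 tcp [0.5383 0.0976 0.1194] tooly yaw 8.6 shift mm [1.7 4.3 0.9] turn rad 0.004 w 0.0008 F [-0.9  0.9  0.4] grip 0.0 j7 -0.14
local [-22.3 -91.7] 0.1194
side 0.85 [293.4, 246.4, 30.5, 20.8] red centroid local [-47.4 -87.6] [(0.337, (-80, -73), 0.05), (0.339, (-80, -73), -0.05), (0.343, (-80, -73), -0.0)]
scene 0.68 [374.0, 239.8, 30.7, 28.5] red centroid local None [(0.0, (-77, -72), 2.4), (0.0, (-77, -72), 2.45), (0.0, (-77, -72), 2.5)]
```

```bash
python3 -m pendant '[[0.002,0.003,0,0],[0.002,0,0,0],[0,0,0,0],[0,0,0,0]]'|sed -n '2p;4p'; python3 -m pendant '[[0.002,0,0,0],[0,0,0,0],[0,0,0,0]]'|sed -n '2p;4p';  python3 -m pendant '[[0.002,0,0,0],[0,0,0,0],[0,0,0,0]]'|sed -n '2p;4p'; python3 -c "
from h import *
loc()"
```

```text
ee_pos: [0.5409, 0.0991, 0.1195]
ft_force: [1.2, -1.9, 1.0]
ee_pos: [0.5409, 0.0992, 0.1195]
ft_force: [2.5, -8.1, 1.1]
ee_pos: [0.5409, 0.0994, 0.1195]
ft_force: [3.0, -14.2, 1.5]
local [-19.5 -90.2] 0.1195
```

```bash
python3 -m pendant '[[-0.01,0,0,0],[-0.02,0,0,0],[0,0,-0.04,0],[0,0,-0.04,0],[0,0,-0.04,0],[0,0,0,0],[0,0,0,0]]'|sed -n '1,2p;4p'; python3 kp.py; python3 - <<'E'
from h import *
c=r.camera('wrist'); m,s=mask('wedge','wrist')
f=fit('wedge',[(c,m)],yaws=[8],z=.07,x0=s2w(0,-55))[0]; print(s,w2s(f[0],f[1]).round(1),f)
hsv=cv2.cvtColor(c['img'],cv2.COLOR_RGB2HSV)
red=(((hsv[...,0]<5)|(hsv[...,0]>175))&(hsv[...,1]>170)&(hsv[...,2]>60)).astype(np.uint8)
n,l,st,ce=cv2.connectedComponentsWithStats(red)
for i in range(1,n):
  if st[i,4]>30: print(st[i],w2s(*ray(c,ce[i],.1)[:2]).round(1))
E
```

```text
time: 56.0
ee_pos: [0.5454, 0.0743, 0.2418]
ft_force: [0.3, -0.5, -1.2]
side 0.75 [294.5, 242.2, 34.7, 28.7] red centroid local [-33.3 -78.2] [(0.45, (-80, -73), 0.05), (0.455, (-80, -73), -0.0), (0.457, (-80, -73), -0.1)]
scene 0.52 [341.6, 229.5, 14.2, 18.8] red centroid local [-27.1 -75.7] [(0.334, (-77, -72), 0.05), (0.336, (-80, -73), 0.05), (0.342, (-77, -72), 0.1)]
0.91 [  1.6 -53.5] (np.float64(0.5564), np.float64(0.1388), np.float64(8.8), np.float64(0.041))
```

```bash
python3 -m pendant '[[0.01,0.025,-0.035,0],[0.01,0.025,-0.035,0],[0.005,0.025,-0.035,0],[0,0,0,0],[0,0,0,0],[0,0,0,0]]'|head -2; python3 - <<'E'
from h import *
loc()
c=r.camera('wrist'); ms=rackmasks('wrist',c)
CAP=[box(x-6,x+6,y-6,y+6,40,49) for x in(-34,-20,20,34) for y in(-17,0,17)]
for k in ms:
  M[k]=RACK+CAP
  f=fit(k,[(c,ms[k])],yaws=[8],z=.07,x0=s2w(62,{'rack_c':107,'rack_a':54,'rack_b':0}[k]))[0]; print(k,ms[k].sum(),w2s(f[0],f[1]).round(1),f[2]-8.4,f[3])
# bar and rail detection: print blue rail pixels of rack-side
E
```

```text
time: 56.8
ee_pos: [0.611, 0.1075, 0.3375]
local [ 51.1 -92.4] 0.3375
rack_a 5271 [63.  51.9] -0.3000000000000007 0.096
rack_b 4562 [62.8 -0.2] -0.20000000000000107 0.042
rack_c 2632 [ 63.5 113.8] -0.09999999999999964 0.095
```

```bash
python3 -c "
from bench import r
print(r.close_job())"
```

```text
the job is handed in; nothing more can be done
None
```

The job is handed in: all three racks are linked from the dock, the wedge went home under about 26 N at the butt, and the keeper is back at its stop. The clamping force on each rack could not be read directly; I judged it from that push and from the last camera check, where all three racks sat square in one line.

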